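Plug the adapter card into the control-unit tester

ROBOT

A 6-joint arm with a two-finger parallel gripper is mounted at the origin on the work surface. World frame = base frame: x ahead of the robot, y to its left, z up, the work surface at z = 0. Lengths are in m, angles in rad, forces in N, time in s.
With the tool pointing down it reaches from about 0.425 to 0.95 m from the base axis. Payload 3.5 kg.
Tool frame: the origin (TCP) lies at the very end of the fingers, on their centre line; the grasp point (between the pads) lies 19 mm behind it (tcp_to_grasp is the distance from the TCP to the grasp point, in m); z points along the fingers, y is the direction in which the jaws open and shut (so a half turn about z gives the same grasp; the last joint's range is limited). The gripper opens to 85 mm and grips with 20 to 120 N. Pads are 22 mm wide; open, the fingers measure 114 mm over their backs; the gripper's body (76 mm by 85 mm) begins 54 mm behind the grasp point. The pads swing forward as they close: fully open they stand 13 mm farther back than shut.
Start: joints at [0.967, 0.286, 1.577, -0, 1.279, -0.15], TCP at [0.296, 0.607, 0.231] pointing down, gripper open.
Joint ranges: [-2.77, 2.77], [-0.9, 2.22], [0.21, 2.48], [-1.53, 4.67], [0.24, 2.81], [-2.84, 2.84]. Speed limits (rad/s): [2.79, 2.79, 3.14, 3.14, 3.14, 3.14].

INTERFACE

Orientations are given as a unit quaternion [x, y, z, w].
In Python, from plant import * gives the robot as it stands. The module is installed in compiled form; this text tells all that it offers.
- The arm moves only by the tool arm_command, never from a script. Its argument "steps" is a list of rows, each a list of 3 entries, a list of its own where there are three numbers: the turn, a rotation vector about the tool's x, y, z in rad, then the shift along the tool's x, y, z in m, then the gripper command: -1 is shut, 1 is fully open, values between are in proportion. A call has 1 to 12 rows; each row is the pose to reach, as a shift and turn from the pose measured when the call began, along the tool's axes at that moment; what a row does not reach only later rows make up. A row lasts 1/8 s, in which the tool goes at most 62.5 mm and 10.7 degrees, less where a joint would pass 70% of its speed; a pose out of reach is approached as far as the arm can. A call with a gripper value outside its range is refused whole. The fingers move at their own pace and stop on an object; "force" is the grip in N (left out, the last holds). Time passes only in rows, so rows that repeat a pose let the fingers close. It gives the time, the measured TCP pose, the force and the opening at its end, in the units of the state.
- get_state(): the state, without advancing time (a new reading comes with each control period).
- read_camera(name): name is "scene" or "top"; returns a dict with "frame" (420x560x3 uint8, red, green, blue), "vfov" (degrees; the focal length in pixels is half the picture's height over the tangent of half this angle, whatever the lens; pixels are square), "cx", "cy" (the principal point, pixels), "position" and "rotation" of the camera in the world. Camera axes: x right, y up, looking along -z (the intrinsics and any distortion apply to the point x, -y, -z); pixel columns grow to the right and rows downward; lengths in m; the calibration is good to about 2 mm. A picture is of the moment at which its call begins. There is no depth.
- sign_off(): hands the job in, once; it reports no verdict.
The state is a dict: "time": time; "qpos": joint angles; "dq": joint speeds; "joint_efforts": joint torques, N m; "eef_pos": TCP position; "tcp_rot": TCP orientation; "contact_force": force on the tool from outside, world axes, zero at the start; "wrist_torque": the same for the moment, N m; "opening": opening from 0.0 (shut) to 1.0 (fully open).
Only numpy, scipy, OpenCV 4.12 (cv2) and the standard library are available. Lean on these libraries where they do the work, as an engineer would, in place of code of your own. Each camera call takes 0.05 s, during which the arm holds its last target.

TASK

Take the loose circuit card out of the stand and slide it down the two card guides of the tester's empty bay, facing the same way as the card beside it, until you feel it rest on the connectors. Do not drop it and do not force it in by hand: swing both of its ejector levers inward and down flat, so that they draw it fully home. Be gentle with card, guides and levers, leave everything else on the counter where it is, and let go at the end.

Things in the scene. Friction and masses are not known exactly. Their poses are not given: they have to be found in the camera images.
- card_grip (a point): Centre of the aluminium grip bar on the loose card's top edge: bar 10 mm thick (x, the card's face normal), 40 mm long (y), 18 mm tall (z, up). The card is a green circuit board, 3.2 mm thick, 170 mm wide (y), 90 mm high, about 0.23 kg, chips on its -x face; its top edge lies 3 mm, its lower edge 93 mm below this point. A black ejector lever is hinged at each top corner.
- card_foot (a point): Middle of the loose card's lower edge, 93 mm straight below card_grip, same axes.
- card: The whole loose card with its levers; origin at card_foot.
- lever_left (a joint): Angle of the lever at the card's +y corner. 0 = closed: handle flat along the card's top edge, pointing to its middle. Grows as the handle swings up and outward (1.57 = straight up, stop at 1.85); starts 1.5 to 1.8; stays where left (stiff hinge, 0.16 N m friction). Handle: bar 10 mm thick (x), 12 mm deep, 52 mm long from the hinge, its outer (closed: top) face 9 mm off the hinge axis.
- lever_right (a joint): The same for the mirror-image lever at the card's -y corner. Seating one side can push the other lever up again a little; then press that one once more.
- ejector_left: The left lever; origin on its hinge axis (along the card's x), 76 mm to +y of card_grip and 9 mm below it. A 21 mm tooth opposite the handle points down while open and comes out level under the rail's lip on closing. With the card resting on the connectors it meets the lip at 0.2 to 0.6 rad; closing then draws that side of the card down to home, with 6 to 10 N at the pad, and stops hard at 0.
- ejector_right: The right lever; origin on its hinge axis, 76 mm to -y of card_grip and 9 mm below it; works as the left one.
- lever_left_pad (a point): Ribbed part of the left handle: point on its outer (closed: top) face, 38 mm from the hinge. Closed, it lies 9 mm below the top of the grip bar, whose end is 18 mm further in.
- lever_right_pad (a point): The same point on the right lever.
- bay_home (a point): Where card_foot must come in the tester's empty bay, 36 mm above the counter; axes as the card's when facing rightly (y along the card, z up).
- bay_connectors: Bracket of the empty bay's floating backplane; origin on the counter, 36 mm below bay_home. On the backplane stand two white-walled connectors, 60 mm to each side in y. It floats, so the card's lower edge first meets them anywhere from 3 to 9 mm above bay_home, both alike, and it stays there. Each grips with about 12 N all the way from there and stays as far in as it has been pushed.
- bay_guides: The empty bay's two plastic card guides; origin on the counter, 36 mm below bay_home. Upright channels 85 mm to each side in y, facing each other, 174 mm from floor to floor, slot 5 mm wide (x), straight from 50 to 96 mm above the counter, then flared to 20 mm wide at 109 mm.
- bay: The tester's empty bay, origin on the counter. Over each guide an aluminium rail with a lip runs along x: inner edges of the two lips 180 mm apart, underside 123 mm and top 130 mm above the counter.
- bay_used: The tester's other bay, 60 mm away in x, with a card of the same kind seated, levers closed flat; origin on the counter under its middle. Leave alone.
- tester: Grey open-topped card cage of the control-unit tester, 140 mm (x) by 224 mm (y), side plates 131 mm high; holds the two bays at x = -30 and +30 mm, either of which may be the empty one. Fixed; origin on the counter under its middle.
- stand: Black slotted card stand, 130 by 230 mm, 52 mm high, fixed, origin on the counter. Two grooves along y at x = -30 and +30 mm: the loose card stands in one (about 1 mm loose over its lower 40 mm, foot 12 mm above the counter), a plain aluminium blanking plate without levers, 82 mm high, in the other.
- bearing: Steel ball bearing, 52 mm across, 15 mm high, lying on the counter. Bystander.
- brake_pad: Brake pad, 95 x 38 x 16 mm, lying on the counter. Bystander.
- oil_filter: Pale oil filter can, 72 mm across, 85 mm high. Bystander.
- screwdriver: Screwdriver, 190 mm, lying on the counter. Bystander.
Not all that is in view belongs to the job. Of the things that look like the card, the smaller one is meant.

How it is judged:
By the outcome, as a careful person would: the job done as asked, in the order asked, and still so for the second after the job is handed in, with the robot touching nothing.
It also fails if it takes over 72 s, if anything falls off the work surface, if the arm or the gripper's body presses on something with over 40 N, if the wrist force passes 120 N, or if a joint passes its speed limit or range.

## Working session

There is one attempt and no reset: what is moved stays moved. The work goes in short steps, Python scripts to look and compute and a tool call to move; the robot and the scene stay as the last step left them, time stands still between calls to the robot, and variables do not carry over. Pictures are saved under pics/ and viewed, and the job is handed in when it is done.

Besides the shell and the picture viewer there is one more tool, called after "Emit:" in YAML: its name, and indented under it one key for each argument. arm_command: Moves the arm, as the interface text tells. Its arguments: {"type":"object","properties":{"steps":{"type":"array"},"force":{"type":"number"}},"required":["steps"]}

```bash
mkdir -p pics; cat > h.py <<'E'
from plant import *
import numpy as np, cv2
def snap(n,tag):
    c=read_camera(n); cv2.imwrite(f'pics/{tag}.png',c['frame'][:,:,::-1]); 
    np.save(f'pics/{tag}.npy',c,allow_pickle=True); return c
E
python3 - <<'E'
from h import *
print(get_state())
for n in('scene','top'):
    c=snap(n,n+'0'); print({k:v for k,v in c.items() if k!='frame'})
E
```

```text
{'time': 0.0, 'qpos': array([ 9.66984222e-01,  2.87195847e-01,  1.57816954e+00,  1.30325750e-06,
        1.27857933e+00, -1.50012907e-01]), 'dq': array([-1.43416230e-04,  2.57324319e-03,  4.92755803e-04,  7.49339724e-05,
       -3.08951655e-04, -7.82749056e-04]), 'joint_efforts': array([-1.79513136e-04, -4.05970967e+01, -2.92632186e+01, -1.29685068e-04,
        5.83795234e-03, -1.54205941e-05]), 'eef_pos': array([0.29551711, 0.60615104, 0.22993108]), 'tcp_rot': array([ 2.24957704e-01,  9.74367820e-01, -1.09325086e-03, -4.33420100e-04]), 'contact_force': array([-0.50361648,  0.29751706,  0.04939543]), 'wrist_torque': array([ 0.00562281, -0.00142585,  0.05932333]), 'opening': 1.0050551667914531}
{'vfov': 50.48905823127614, 'cx': 275.8204766465072, 'cy': 205.45143924282652, 'position': array([0.81043961, 0.5452391 , 0.69776503]), 'rotation': array([0.09675802, 0.38282969, 0.8913165 , 0.22278736])}
{'vfov': 51.2229153173329, 'cx': 282.90538249850147, 'cy': 207.0004841454332, 'position': array([ 0.36507395, -0.04471949,  1.19332917]), 'rotation': array([-0.04550828,  0.04785101,  0.71050409, -0.70058777])}
```

View pics/scene0.png

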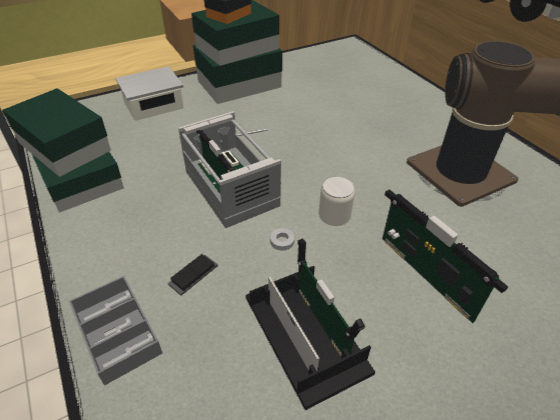

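View pics/top0.png

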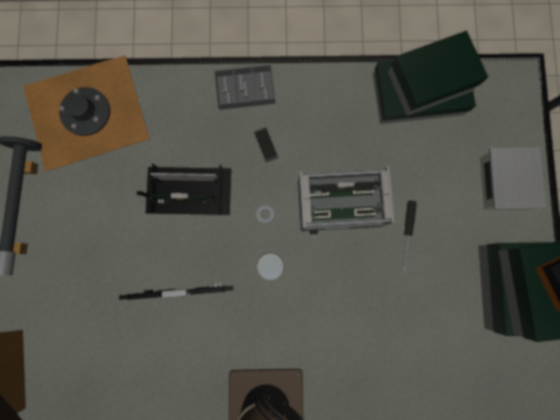

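The two cards: one standing in the black stand (scene (325,300)), and one standing free on the counter (scene (440,255)), which looks longer. I'll enlarge both to confirm.

```bash
cat >> h.py <<'E'
from scipy.spatial.transform import Rotation as R
def crop(tag,x0,y0,x1,y1,s,out):
    im=cv2.imread(f'pics/{tag}.png')[y0:y1,x0:x1]
    im=cv2.resize(im,None,fx=s,fy=s,interpolation=cv2.INTER_CUBIC)
    for x in range((x0+9)//10*10,x1,10): 
        cv2.line(im,(int((x-x0+.5)*s),0),(int((x-x0+.5)*s),4 if x%50 else 14),(0,0,255),1)
    for y in range((y0+9)//10*10,y1,10):
        cv2.line(im,(0,int((y-y0+.5)*s)),(4 if y%50 else 14,int((y-y0+.5)*s)),(0,0,255),1)
    cv2.imwrite(f'pics/{out}.png',im)
def ld(tag): return np.load(f'pics/{tag}.npy',allow_pickle=True).item()
def proj(c,P):
    P=np.atleast_2d(P); f=210/np.tan(np.radians(c['vfov'])/2)
    q=R.from_quat(c['rotation']).inv().apply(P-c['position'])
    return np.c_[c['cx']+f*q[:,0]/-q[:,2], c['cy']-f*q[:,1]/-q[:,2]]
def ray(c,uv):
    f=210/np.tan(np.radians(c['vfov'])/2)
    d=np.array([(uv[0]-c['cx'])/f,-(uv[1]-c['cy'])/f,-1.]); return c['position'],R.from_quat(c['rotation']).apply(d)
def atz(c,uv,z):
    p,d=ray(c,uv); return p+d*(z-p[2])/d[2]
def tri(uvs):
    A=np.zeros((3,3));b=np.zeros(3)
    for c,uv in uvs:
        p,d=ray(c,uv); d=d/np.linalg.norm(d); M=np.eye(3)-np.outer(d,d); A+=M;b+=M@p
    X=np.linalg.solve(A,b); return X
E
python3 - <<'E'
from h import *
crop('scene0',235,225,385,410,4,'s_stand')
crop('scene0',375,180,515,330,5,'s_card')
crop('scene0',170,100,290,230,4.5,'s_test')
crop('top0',110,140,290,310,4.4,'t_stand')
crop('top0',280,150,410,250,6,'t_test')
c=ld('top0');s=ld('scene0')
print(proj(c,[0,0,0]),proj(s,[0,0,0]))
for uv in [(120,297),(233,288)]: print(atz(c,uv,.1))
for uv in [(145,208),(231,213)]: print(atz(c,uv,.05))
E
```

```text
[[266.54788348 407.65575029]] [[459.53647301 170.50278597]]
[0.29359962 0.35263214 0.1       ]
[0.31133577 0.0760544  0.1       ]
[0.51938103 0.31310114 0.05      ]
[0.50298821 0.08698416 0.05      ]
```

View pics/s_stand.png

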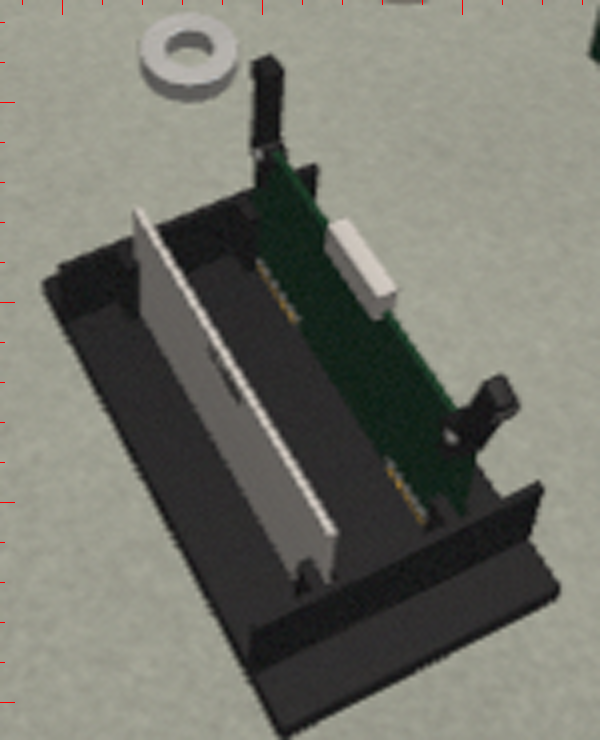

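View pics/s_card.png

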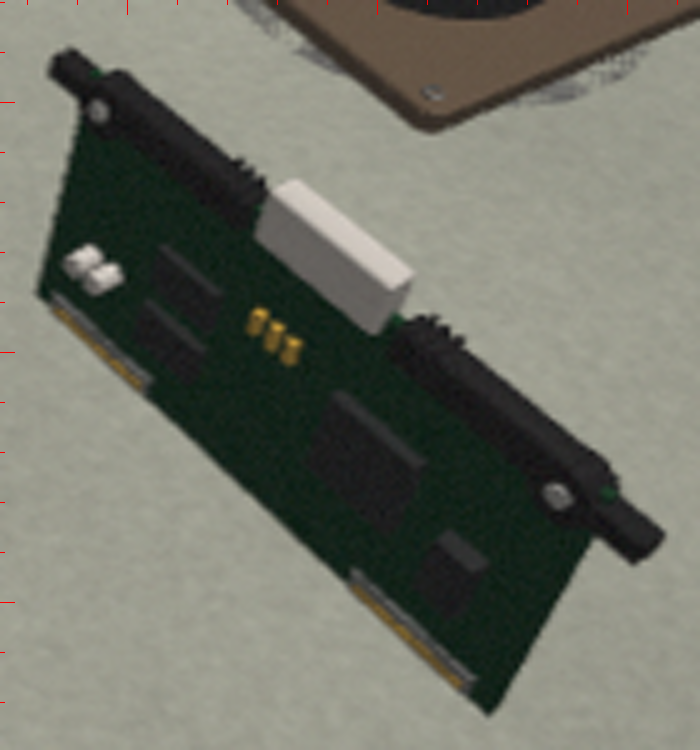

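View pics/s_test.png

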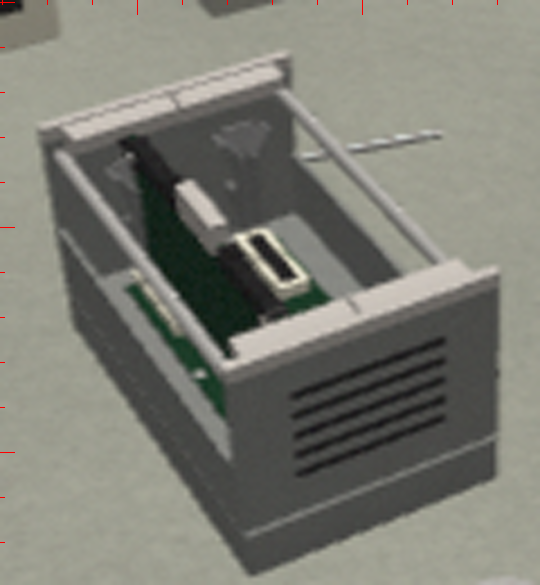

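View pics/t_stand.png

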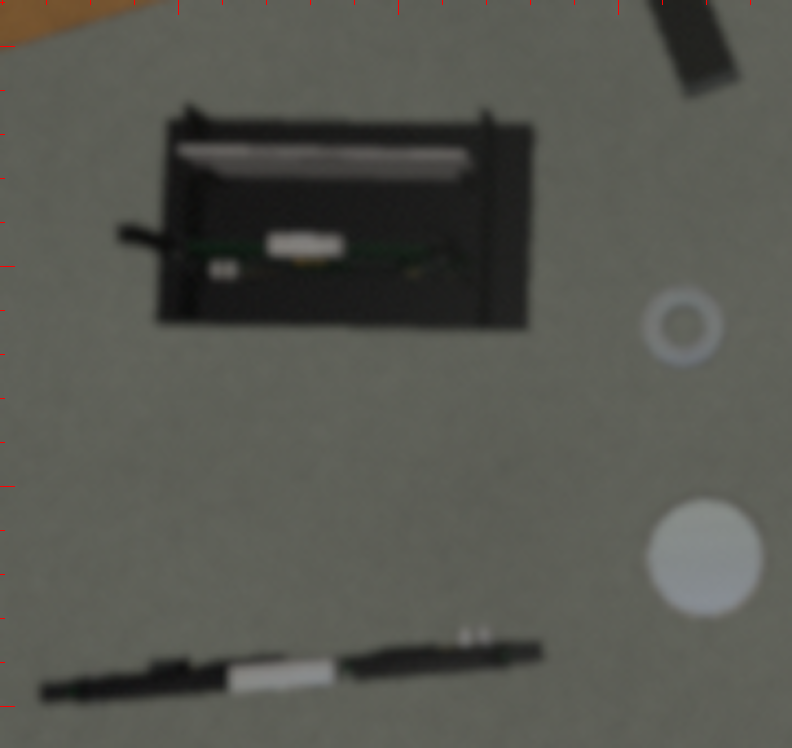

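View pics/t_test.png

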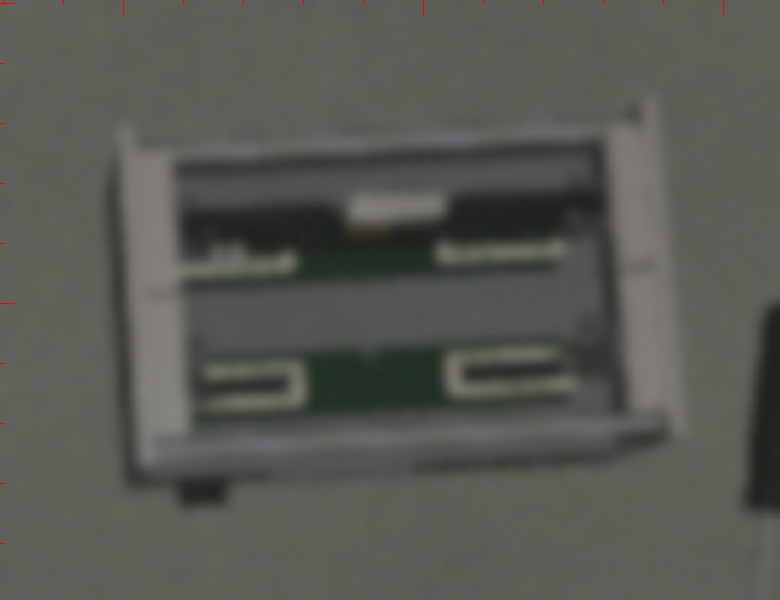

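The card in the stand is about 170 mm wide. It has open levers and white parts on its -x side, so it is the loose card meant. The free-standing one measures about 277 mm lever tip to lever tip at z=0.1, has its levers closed and faces +x, so it is the larger decoy. The empty bay is the near one (top (346,213)). The seated card's chips also face -x, so no half turn is needed. Next I'll measure the poses.

```bash
cat > fit.py <<'E'
from h import *
from scipy.optimize import least_squares
def cent(tag,win,lo,hi):
    c=ld(tag); x0,y0,x1,y1=win
    g=c['frame'][y0:y1,x0:x1].astype(float).mean(2)
    w=np.clip((g-lo)/(hi-lo),0,1)
    n,lab=cv2.connectedComponents((w>.15).astype(np.uint8))
    best=max(range(1,n),key=lambda k:w[lab==k].sum()); w=w*(lab==best)
    ys,xs=np.mgrid[y0:y1,x0:x1]
    return np.array([(w*xs).sum(),(w*ys).sum()])/w.sum(), w.sum(), g.max()
def hullc(c,P,yaw,dims):
    h=np.array([[a,b,d] for a in(-1,1) for b in(-1,1) for d in(-1,1)])*np.array(dims)/2
    q=proj(c,R.from_euler('z',yaw).apply(h)+P).astype(np.float32)
    H=cv2.convexHull(q); m=cv2.moments(H); return np.array([m['m10'],m['m01']])/m['m00'], m['m00']
E
python3 - <<'E'
from fit import *
for tag,win in (('top0',(165,188,195,202)),('scene0',(310,275,340,310)),('top0',(335,178,358,190)),('scene0',(205,138,224,160))):
    x0,y0,x1,y1=win
    g=ld(tag)['frame'][y0:y1,x0:x1].astype(int).mean(2).astype(int)
    print(tag,win); print('\n'.join(' '.join('%3d'%v for v in r) for r in g))
E
```

```text
top0 (165, 188, 195, 202)
 23  23  22  23  23  23  22  24  24  25  22  22  23  23  25  25  24  25  24  25  25  25  24  26  25  26  26  26  25  25
 23  22  24  23  23  23  24  24  24  24  26  24  23  24  23  24  25  26  25  24  24  25  26  25  26  25  27  26  25  26
 23  24  22  24  23  23  24  25  24  24  23  25  25  24  25  24  25  25  25  25  25  25  25  25  26  25  24  25  26  25
 22  22  22  23  24  25  27  29  30  31  29  31  31  31  31  31  30  27  28  28  27  28  27  26  25  25  25  25  25  27
 24  24  23  23  24  32  44  51  53  54  53  57  59  59  59  57  52  46  44  43  44  40  34  29  27  25  27  25  26  26
 23  23  23  22  26  45  69  84  88  88  89  93  95  96  95  92  84  78  75  75  72  66  53  37  26  27  24  26  27  26
 24  23  23  24  29  56  87 107 112 113 114 116 118 118 119 116 110 105 102 102 100  90  72  47  30  25  26  27  27  26
 22  24  24  25  31  61  95 115 122 123 123 125 125 126 125 125 123 121 119 118 116 104  81  53  33  28  26  27  25  28
 22  21  23  23  31  58  92 113 118 120 121 121 122 123 123 124 123 121 119 117 114 103  80  52  33  25  26  26  2
[... 6963 characters left out ...]
  90  78  77  72
 25  25  22  27  25  25  29  53  88  94  97 101 104 103 103 100  84 104 114
 26  26  21  27  26  27  28  30  52  88  96 100 101 104 105 108 128 192 224
 24  30  29  25  28  30  23  29  22  86  97  98 102 101 104 115 130 144 212
 25  26  23  24  25  24  27  25  27  30  82  99 101  84  64  66  48  62 153
 26  28  28  26  29  27  27  25  25  29  52  88  89  56  35  31  39  35  79
 29  27  22  28  22  26  28  26  24  27  23  53  76  54  32  32  30  32  32
 26  26  27  28  25  24  26  24  26  29  27  26  24  23  32  31  28  31  35
 26  24  27  26  27  27  24  27  29  23  27  27  29  29  25  33  36  37  36
 56  21  26  26  29  26  29  23  26  27  24  26  20  26  24  26  29  37  36
```

```bash
cat > f1.py <<'E'
from fit import *
s=ld('scene0');t=ld('top0')
# order: (+x,-y),(-x,-y),(-x,+y),(+x,+y)
loc=np.array([[5,-20,9],[-5,-20,9],[-5,20,9],[5,20,9]])/1000.
def fitbar(uv,z,tc,dz=False):
    uv=np.array(uv)
    def res(p):
        P=np.array([p[0],p[1],z+(p[3] if dz else 0)])
        r=(proj(s,R.from_euler('z',p[2]).apply(loc)+P)-uv).ravel()
        return r
    o=least_squares(res,[.47,0.2 if uv[0,0]>300 else -.15,0]+([0.] if dz else [])); 
    P=np.array([o.x[0],o.x[1],z])
    print(o.x,'rms',np.sqrt(np.mean(o.fun**2)),'top pred',hullc(t,P,o.x[2],(.01,.04,.018)),'top meas',tc)
    return o.x
L=[(316.6,280.9),(321.2,279.2),(333.3,296.5),(329.0,298.6)]
U=[(208.6,141.2),(212.4,139.6),(219.6,149.0),(216.0,150.3)]
fitbar(L,.105,cent('top0',(165,188,195,202),30,110)); fitbar(L,.105,0,True)
fitbar(U,.129,cent('top0',(335,181,358,188),60,110)); fitbar(U,.129,0,True)
E
python3 f1.py
```

```text
[ 0.54105709  0.20921955 -0.03839759] rms 0.584596650909357 top pred (array([179.78065531, 196.02217336]), 86.56622821372002) top meas (array([178.71841641, 195.28046969]), np.float64(89.775), np.float64(126.0))
[ 0.52238946  0.18599894 -0.02618496 -0.04052425] rms 0.25311809696972826 top pred (array([188.92305373, 203.25070081]), 84.903217076906) top meas 0
[ 0.55922082 -0.20177015  0.01908658] rms 0.29369845680108775 top pred (array([344.44115989, 184.95127716]), 89.92402314511128) top meas (array([344.96779177, 183.49200587]), np.float64(86.31333333333333), np.float64(124.66666666666667))
[ 0.54490446 -0.2443191   0.03145199 -0.03193369] rms 0.17262369587375673 top pred (array([361.88779164, 190.43691653]), 89.6324585066177) top meas 0
```

```bash
python3 - <<'E'
from h import *
crop('scene0',172,105,292,180,6.6,'s_test2')
crop('scene0',240,225,385,345,5.5,'s_stand2')
E
```

```text
(no output)
```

View pics/s_test2.png

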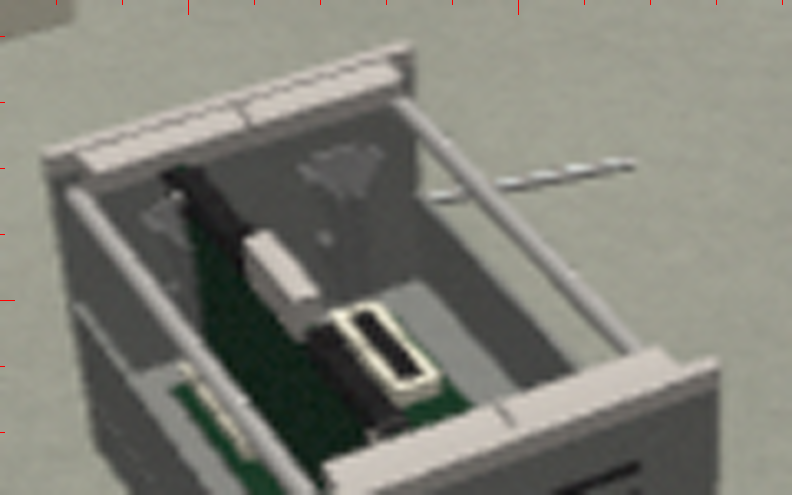

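View pics/s_stand2.png

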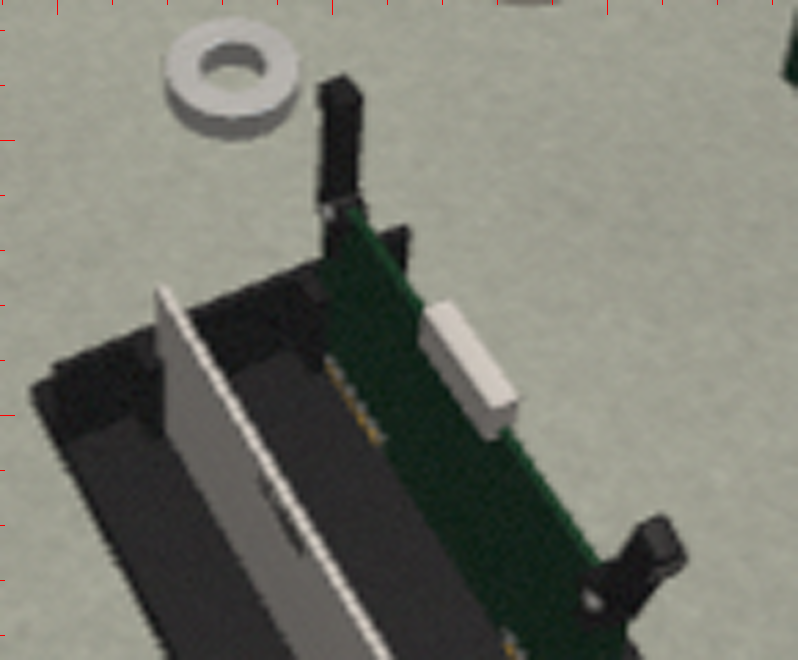

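```bash
python3 - <<'E'
from h import *
g=ld('top0')['frame'].astype(float).mean(2)
for x in [5,50,150,200,300,350,420,500,535]:
    col=g[45:80,x-3:x+4].mean(1); d=np.diff(col)
    i=d.argmax(); w=d[max(0,i-3):i+4].clip(0); k=np.arange(max(0,i-3),max(0,i-3)+len(w)); j=d.argmin()
    print(x, round(45.5+(w*k).sum()/w.sum(),2), 45.5+j)
g=ld('scene0')['frame'].astype(float).mean(2)
for y in [120,150,200,250,300,350,400]:
    row=g[y-1:y+2,0:110].mean(0); d=np.diff(row); 
    js=np.where(d>12)[0]; print(y,js,np.round(d[js]))
E
```

```text
5 65.89 59.5
50 65.37 58.5
150 64.32 57.5
200 63.48 57.5
300 62.41 55.5
350 61.7 55.5
420 67.92 46.5
500 57.99 53.5
535 57.31 53.5
120 [  5 101 102 103] [50. 38. 65. 15.]
150 [23 24] [75. 16.]
200 [36 37 38] [29. 66. 18.]
250 [ 9 10 43 44 46 47 48] [21. 13. 35. 13. 31. 36. 23.]
300 [ 16  54  58  59 102] [13. 37. 20. 23. 13.]
350 [22 23 65 66 69 70] [15. 16. 64. 18. 29. 22.]
400 [29 75 76 77 80 81] [28. 15. 53. 23. 35. 17.]
```

```bash
python3 - <<'E'
from fit import *
s=ld('scene0');t=ld('top0')
loc=np.array([[70,-112,131],[-70,-112,131],[70,112,131],[-70,112,131]])/1000
uv=np.array([(177.9,128.0),(233.9,111.3),(221.7,182.8),(279.9,159.5)])
def res(p): return (proj(s,R.from_euler('z',p[2]).apply(loc)+[p[0],p[1],0])-uv).ravel()
o=least_squares(res,[.5,-.2,0]); print('scene tester',o.x,o.fun.round(2))
x=o.x
# overlay model on both
def draw(c,tag,x,out,s,win):
    x0,y0,x1,y1=win
    im=cv2.resize(c['frame'][y0:y1,x0:x1,::-1],None,fx=s,fy=s,interpolation=cv2.INTER_CUBIC)
    im=np.clip(im.astype(float)*1.4,0,255).astype(np.uint8)
    def L(a,b,col):
        q=proj(c,R.from_euler('z',x[2]).apply(np.array([a,b])/1000)+[x[0],x[1],0]); q=((q-[x0,y0]+.5)*s).astype(int)
        cv2.line(im,tuple(map(int,q[0])),tuple(map(int,q[1])),col,1)
    for sy in(-1,1):
        L([-70,112*sy,131],[70,112*sy,131],(0,0,255)); L([-70,90*sy,130],[70,90*sy,130],(0,255,0))
    for sx in(-1,1): L([70*sx,-112,131],[70*sx,112,131],(255,0,0))
    for bx in(-30,30):
        L([bx,-20,138],[bx,20,138],(0,255,255)); L([bx,-80,40],[bx,80,40],(255,255,0))
    cv2.imwrite(f'pics/{out}.png',im)
draw(s,'',x,'ov_s',6,(170,100,292,195)); draw(t,'',x,'ov_t',6,(285,155,410,245))
E
```

```text
scene tester [ 0.52789251 -0.20388007  0.0466353 ] [-0.17 -0.61 -0.9  -0.7  -1.   -0.06  2.    0.79]
```

View pics/ov_s.png

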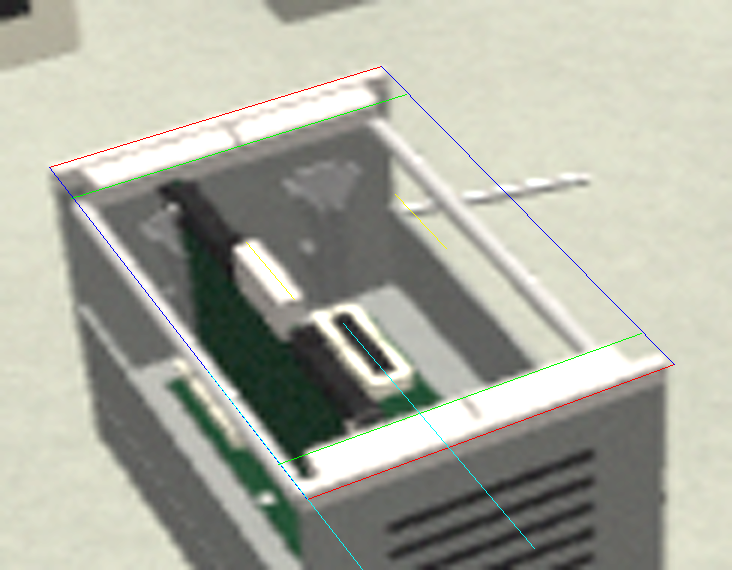

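View pics/ov_t.png

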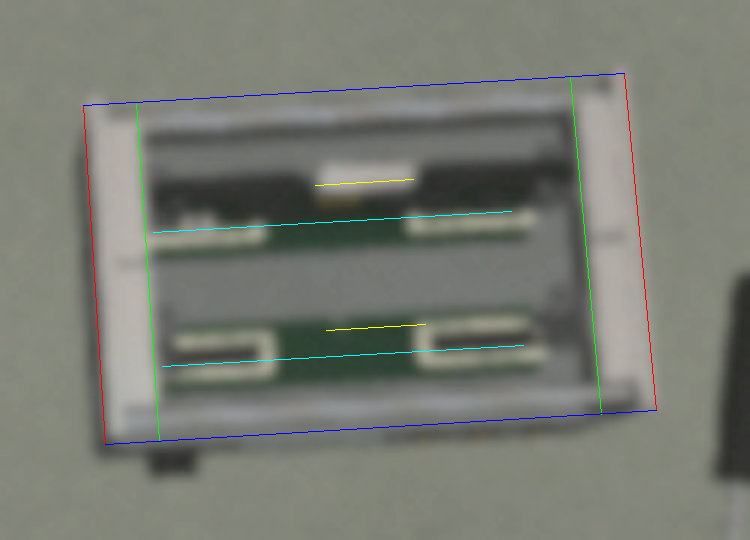

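```bash
python3 - <<'E'
from fit import *
s=ld('scene0');t=ld('top0')
a=atz(s,(304.0,261.8),.102);b=atz(s,(348.6,326.3),.102);d=b-a; print(a,b,np.arctan2(-d[0],d[1]))
# grip from blanking plate etc: stand groove; top-view stand edge long lines z~.0
for p,q in [((168,120),(534,125)),((157,323),(527,328))]:
    a=atz(t,(p[0]/4.4-.5+110,p[1]/4.4-.5+140),.03);b=atz(t,(q[0]/4.4-.5+110,q[1]/4.4-.5+140),.03); d=a-b; print(a,b,np.arctan2(-d[0],d[1]))
# blanking plate top edge in scene: z=.012+.082
a=atz(s,(160/5.5-.5+240,288/5.5-.5+225),.094);b=atz(s,(385/5.5-.5+240,655/5.5-.5+225),.094);d=b-a;print(a,b,np.arctan2(-d[0],d[1]))
st=get_state(); Rt=R.from_quat(st['tcp_rot']); print(Rt.as_matrix().round(4))
# target
for yaw in(-.03,):
    Y=R.from_euler('z',yaw).as_matrix()
    xs=[]
    for sg in(1,-1):
        ty=sg*Y[:,0]; tz=np.array([0,0,-1.]); tx=np.cross(ty,tz)
        M=np.c_[tx,ty,tz]; rv=(Rt.inv()*R.from_matrix(M)).as_rotvec(); print(sg,rv)
    P=np.array([.542,.2105,.105+.1]); print(Rt.inv().apply(P-st['eef_pos']))
E
```

```text
[0.53694463 0.13832124 0.102     ] [0.5413969  0.27759531 0.102     ] -0.03195679178213456
[0.63470547 0.31516721 0.03      ] [0.62847916 0.08982904 0.03      ] -0.027623903997925164
[0.50883841 0.31851476 0.03      ] [0.50265134 0.09389831 0.03      ] -0.027538048757786936
[0.60260343 0.13282024 0.094     ] [0.60574237 0.2706615  0.094     ] -0.022768153241316154
[[-8.988e-01  4.384e-01 -1.200e-03]
 [ 4.384e-01  8.988e-01 -1.800e-03]
 [ 3.000e-04 -2.100e-03 -1.000e+00]]
1 [-2.05244676e-03  9.65431122e-04  1.14696765e+00]
-1 [-1.08440879e-03 -2.30538591e-03 -1.99462366e+00]
[-0.3949743  -0.24753805  0.02546864]
```

Emit:
arm_command:
  steps:
    - [[0,0,0.115],[-0.04,-0.025,0.003],0.4]
    - [[0,0,0.23],[-0.08,-0.05,0.005],0.4]
    - [[0,0,0.345],[-0.12,-0.075,0.008],0.4]
    - [[0,0,0.46],[-0.16,-0.1,0.01],0.4]
    - [[0,0,0.575],[-0.2,-0.125,0.012],0.4]
    - [[0,0,0.69],[-0.24,-0.15,0.015],0.4]
    - [[0,0,0.805],[-0.28,-0.175,0.017],0.4]
    - [[0,0,0.92],[-0.32,-0.2,0.02],0.4]
    - [[0,0,1.035],[-0.36,-0.225,0.022],0.4]
    - [[0,0,1.147],[-0.395,-0.2475,0.025],0.4]
    - [[0,0,1.147],[-0.395,-0.2475,0.025],0.4]
    - [[0,0,1.147],[-0.395,-0.2475,0.025],0.4]
  force: 30

```text
time: 1.6
eef_pos: [0.5415, 0.2108, 0.205]
tcp_rot: [0.717, 0.697, -0.001, -0.0]
contact_force: [-0.6, -0.4, 0.0]
opening: 0.702
```

```bash
python3 - <<'E'
from h import *
snap('scene','s1');snap('top','t1'); st=get_state(); print(st['opening'],st['eef_pos'],st['qpos'])
crop('s1',200,120,400,270+70,3,'s1c')
crop('t1',110,120,270,260,4.5,'t1c')
E
```

```text
0.7046444425737096 [0.54135274 0.21149364 0.20530487] [ 1.98474583e-01  1.05439437e-01  1.83536601e+00 -1.28556457e-03
  1.20280514e+00  2.27129705e-01]
```

View pics/s1c.png

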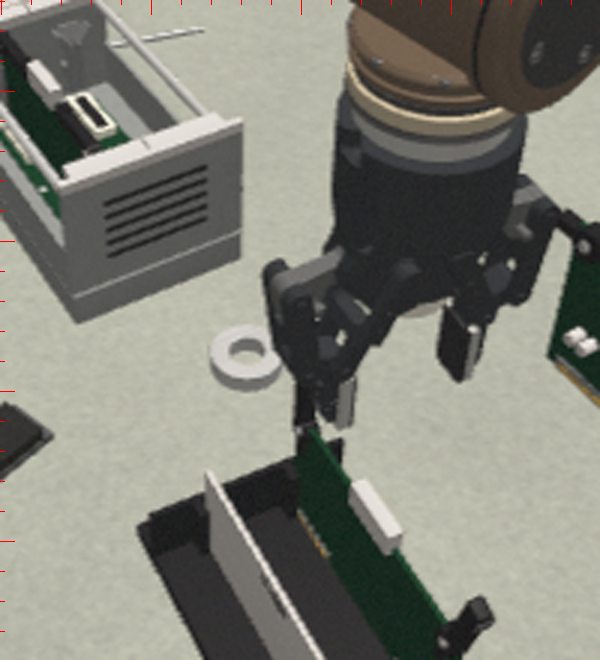

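View pics/t1c.png

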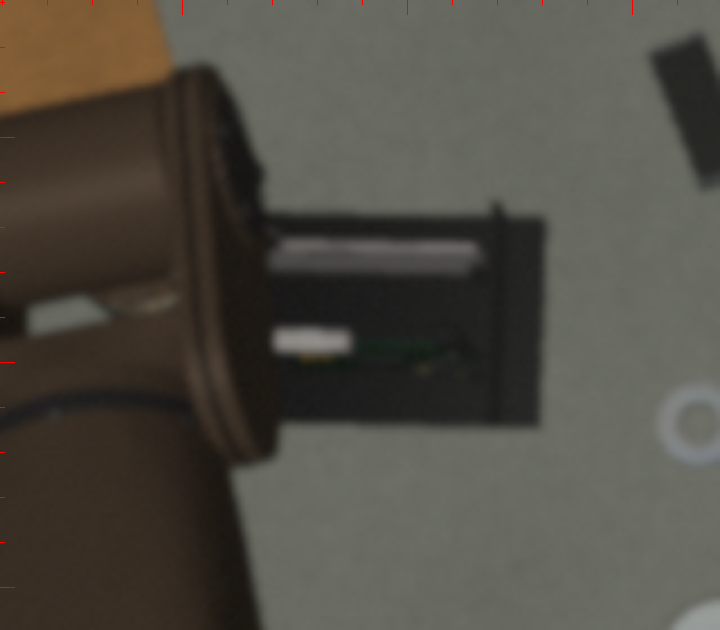

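Emit:
arm_command:
  steps:
    - [[0,0,0],[0,0,0.025],-0.1]
    - [[0,0,0],[0,0,0.05],-0.1]
    - [[0,0,0],[0,0,0.07],-0.1]
    - [[0,0,0],[0,0,0.07],-0.1]

```text
time: 2.2
eef_pos: [0.5396, 0.2118, 0.1332]
tcp_rot: [0.717, 0.698, -0.003, -0.001]
contact_force: [-0.5, -0.3, 0.1]
opening: 0.45
```

```bash
python3 - <<'E'
from h import *
snap('scene','s2'); st=get_state(); print(st['opening'],st['eef_pos'],R.from_quat(st['tcp_rot']).as_matrix().round(3))
crop('s2',270,180,390,340,5,'s2c')
c=ld('s2'); print(proj(c,[st['eef_pos'],st['eef_pos']+[0.02,0,0],st['eef_pos']-[0.02,0,0]]))
E
```

```text
0.4468453851103217 [0.54068688 0.21182865 0.13478614] [[ 0.027  1.    -0.003]
 [ 1.    -0.027 -0.002]
 [-0.002 -0.003 -1.   ]]
[[327.05712037 281.75014401]
 [316.12115352 286.70627789]
 [337.77869728 276.89117074]]
```

View pics/s2c.png

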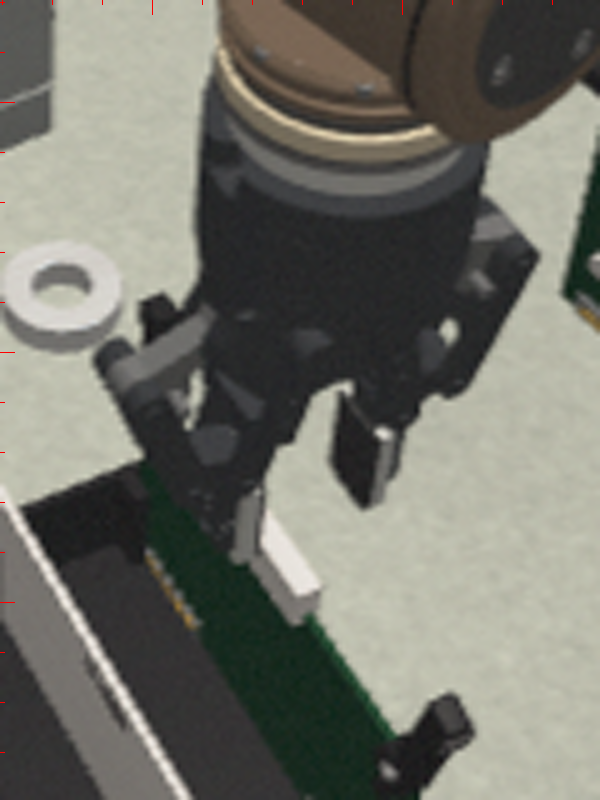

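Emit:
arm_command:
  steps:
    - [[0,0,0],[0,0.001,0.015],-0.1]
    - [[0,0,0],[0,0.001,0.03],-0.1]
    - [[0,0,0],[0,0.001,0.045],-0.1]
    - [[0,0,0],[0,0.001,0.045],-0.1]
    - [[0,0,0],[0,0.001,0.045],-0.1]

```text
time: 2.88
eef_pos: [0.5418, 0.2117, 0.0898]
tcp_rot: [0.717, 0.697, -0.002, -0.0]
contact_force: [0.8, 0.4, 0.1]
opening: 0.451
```

```bash
python3 - <<'E'
from h import *
snap('scene','s3'); st=get_state(); print(st['opening'],st['eef_pos'],st['contact_force'],st['wrist_torque'])
crop('s3',270,200,390,350,5,'s3c')
E
```

```text
0.4497373349208001 [0.54202878 0.2117588  0.09026796] [-0.69886182  0.26604871 -0.02613652] [-0.0430475  -0.02885402 -0.05680433]
```

View pics/s3c.png

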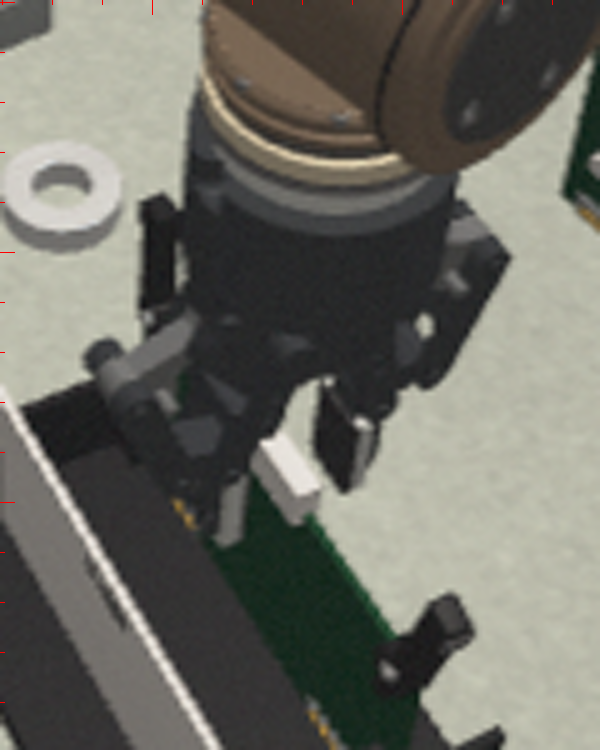

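Emit:
arm_command:
  steps:
    - [[0,0,0],[0,0,0],-0.5]
    - [[0,0,0],[0,0,0],-0.65]
    - [[0,0,0],[0,0,0],-0.7]
    - [[0,0,0],[0,0,0],-0.7]
  force: 20

```text
time: 3.42
eef_pos: [0.542, 0.2118, 0.0903]
tcp_rot: [0.717, 0.697, -0.001, -0.0]
contact_force: [-0.0, 0.0, 0.5]
opening: 0.151
```

Emit:
arm_command:
  steps:
    - [[0,0,0],[0,0,0],-0.8]
    - [[0,0,0],[0,0,0],-1]
    - [[0,0,0],[0,0,0],-1]
    - [[0,0,0],[0,0,0],-1]
  force: 40

```text
time: 3.92
eef_pos: [0.5419, 0.2118, 0.0904]
tcp_rot: [0.717, 0.697, -0.001, -0.0]
contact_force: [-1.2, -0.7, 1.7]
opening: 0.104
```

Emit:
arm_command:
  steps:
    - [[0,0,0],[0,0,-0.01],-1]
    - [[0,0,0],[0,0,-0.025],-1]
    - [[0,0,0],[0,0,-0.04],-1]
    - [[0,0,0],[0,0,-0.06],-1]
    - [[0,0,0],[0,0,-0.08],-1]
    - [[0,0,0],[0,0,-0.1],-1]
    - [[0,0,0],[0,0,-0.12],-1]
    - [[0,0,0],[0,0,-0.14],-1]
    - [[0,0,0],[0,0,-0.16],-1]
    - [[0,0,0],[0,0,-0.17],-1]
    - [[0,0,0],[0,0,-0.17],-1]

```text
time: 5.3
eef_pos: [0.5427, 0.2122, 0.2614]
tcp_rot: [0.717, 0.697, -0.001, 0.0]
contact_force: [-0.2, 0.7, -2.5]
opening: 0.105
```

```bash
python3 - <<'E'
from h import *
snap('scene','s4');snap('top','t4'); st=get_state(); print(st['opening'],st['eef_pos'],st['contact_force'],st['wrist_torque'],R.from_quat(st['tcp_rot']).as_matrix().round(4))
E
```

```text
0.10352938804559784 [0.54191851 0.21198069 0.2595297 ] [ 0.11818033 -0.08673916 -2.9114282 ] [ 0.03302492 -0.01167834  0.02952841] [[ 0.0274  0.9996 -0.0038]
 [ 0.9996 -0.0274 -0.0019]
 [-0.002  -0.0038 -1.    ]]
```

View pics/s4.png

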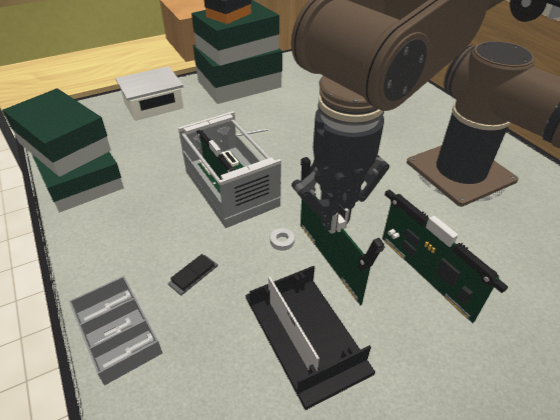

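Emit:
arm_command:
  steps:
    - [[0,0,-0.008],[-0.03,-0.002,0],-1]
    - [[0,0,-0.016],[-0.07,-0.005,0],-1]
    - [[0,0,-0.024],[-0.115,-0.008,0],-1]
    - [[0,0,-0.032],[-0.16,-0.012,0],-1]
    - [[0,0,-0.04],[-0.205,-0.015,0],-1]
    - [[0,0,-0.048],[-0.25,-0.018,0],-1]
    - [[0,0,-0.056],[-0.295,-0.021,0],-1]
    - [[0,0,-0.064],[-0.34,-0.025,0],-1]
    - [[0,0,-0.07],[-0.38,-0.028,0],-1]
    - [[-0.004,0.002,-0.077],[-0.405,-0.03,0],-1]
    - [[-0.004,0.002,-0.077],[-0.418,-0.0306,0],-1]
    - [[-0.004,0.002,-0.077],[-0.418,-0.0306,0],-1]

```text
time: 6.9
eef_pos: [0.4996, -0.2051, 0.2597]
tcp_rot: [0.69, 0.724, 0.0, -0.001]
contact_force: [0.2, 0.1, -2.1]
opening: 0.11
```

```bash
python3 - <<'E'
from h import *
snap('scene','s5');snap('top','t5'); st=get_state(); print(st['opening'],st['eef_pos'],st['contact_force'],st['wrist_torque'],R.from_quat(st['tcp_rot']).as_matrix().round(4))
crop('s5',170,40,300,200,4.6,'s5c')
crop('t5',270,130,420,260,5.2,'t5c')
E
```

```text
0.10689717769509534 [ 0.49988734 -0.20413096  0.26006019] [ 0.4651476  -0.01264758 -2.20048274] [ 0.02619285 -0.03561657  0.01557755] [[-5.020e-02  9.987e-01 -5.000e-04]
 [ 9.987e-01  5.020e-02  1.200e-03]
 [ 1.200e-03 -4.000e-04 -1.000e+00]]
```

View pics/s5c.png

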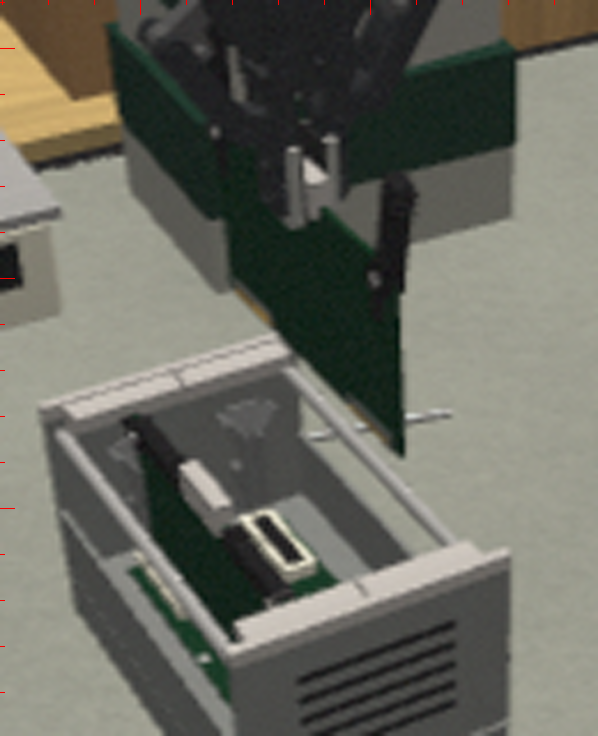

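View pics/t5c.png

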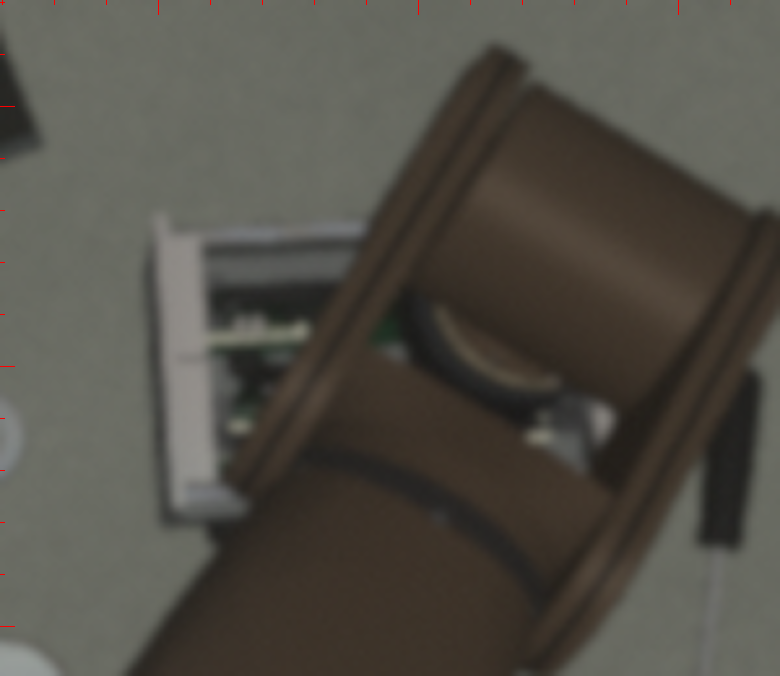

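```bash
python3 - <<'E'
from h import *
crop('s5',205,85,275,150,10,'s5d')
c=ld('s5'); st=get_state(); T=R.from_quat(st['tcp_rot']).as_matrix()
Y=R.from_euler('z',.0502)
g=st['eef_pos']+[0,0,.0146]
for dy in(-.002,0,.002):
    loc=np.array([[1.6,-85,-93],[1.6,85,-93],[1.6,85,-3],[1.6,-85,-3],[5,20,-9],[5,20,9],[-5,20,9]])/1000+[0,dy,0]
    print(dy,proj(c,Y.apply(loc)+g).round(2).tolist())
E
```

```text
-0.002 [[219.21, 101.52], [256.36, 139.49], [254.99, 99.37], [215.54, 63.42], [237.39, 87.83], [236.86, 79.35], [241.46, 78.07]]
0 [[219.6, 101.92], [256.85, 139.99], [255.51, 99.85], [215.95, 63.8], [237.87, 88.27], [237.33, 79.78], [241.94, 78.5]]
0.002 [[220.0, 102.32], [257.34, 140.49], [256.04, 100.33], [216.36, 64.18], [238.34, 88.71], [237.82, 80.21], [242.43, 78.93]]
```

View pics/s5d.png

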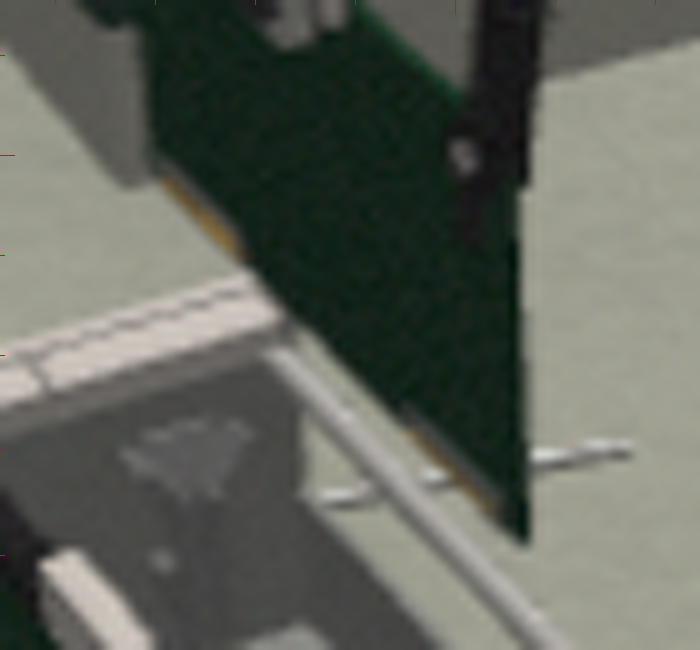

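```bash
python3 - <<'E'
from h import *
f=ld('s5')['frame'].astype(int)
g=f.sum(2)//3
print('cols 248..262');
for v in list(range(108,118,3))+list(range(128,142)): print(v,g[v,248:263])
print('cols 214..228')
for v in range(92,110): print(v,g[v,214:229])
E
```

```text
cols 248..262
108 [ 24  29  23  25  28  25  27  25  50 133 154 153 153 154 152]
111 [ 22  31  29  25  27  25  25  29  19 129 152 151 152 151 150]
114 [ 26  31  21  25  25  21  21  22  27 132 155 154 152 153 155]
117 [ 25  28  26  30  25  26  22  26  25 105 144 153 150 150 151]
128 [ 65  42  29  25  29  22  26  25  19  78 139 154 155 156 158]
129 [ 69  63  44  27  28  29  28  21  27  52 138 160 157 160 158]
130 [ 79  69  62  44  24  25  25  25  26  52 184 206 192 169 143]
131 [124  82  69  63  43  24  24  25  25  50 107 115 100  93 112]
132 [189 137  79  68  65  44  24  25  17  52 107 131 149 157 156]
133 [119 104  88  77  69  63  43  30  28  51 136 157 156 155 157]
134 [141 149 153 122  82  68  62  41  23  51 136 156 154 153 152]
135 [167 158 155 157 122  80  64  39  25  29 133 154 154 153 153]
136 [169 165 158 156 143  99  65  39  28  26 129 151 152 154 155]
137 [152 171 163 156 153 139  98  50  27  27 133 157 156 154 155]
138 [126 153 174 163 152 152 139 109  61  35 136 157 157 155 154]
139 [107 128 156 174 162 153 153 155 119  95 142 157 154 151 151]
140 [132 108 130 157 174 163 1
[... 475 characters left out ...]
 90 89 90 70 41 22 28 24 26 28 21 26 25]
100 [106  86  88  91  89  69  54  40  27  27  28  26  27  26  26]
101 [129 100  89  87  90  79  58  64  49  28  25  23  26  28  26]
102 [147 126  99  91  91  92  71  65  69  50  28  25  20  25  26]
103 [150 149 130 101 103 116 120  95  72  71  50  26  26  26  28]
104 [149 147 147 146 147 149 148 126  92  71  70  50  27  27  22]
105 [150 151 149 149 149 149 148 148 125  93  72  71  50  28  21]
106 [150 150 150 149 151 149 151 148 150 127  92  85  77  51  26]
107 [150 150 150 150 152 151 151 150 148 149 126 101  88  76  48]
108 [152 150 149 148 149 150 151 149 148 149 150 126 102  90  68]
109 [154 151 150 149 150 150 150 149 148 150 153 151 126 102  78]
```

Emit:
arm_command:
  steps:
    - [[0,0,0],[0,0,0.01],-1]
    - [[0,0,0],[0,0,0.02],-1]
    - [[0,0,0],[0,0,0.03],-1]
    - [[0,0,0],[0,0,0.04],-1]
    - [[0,0,0],[0,0,0.044],-1]
    - [[0,0,0],[0,0,0.044],-1]
    - [[0,0,0],[0,0,0.044],-1]

```text
time: 7.88
eef_pos: [0.5001, -0.2043, 0.2166]
tcp_rot: [0.689, 0.725, 0.0, -0.0]
contact_force: [-0.3, 0.4, -3.0]
opening: 0.108
```

```bash
python3 - <<'E'
from h import *
snap('scene','s6'); st=get_state(); print(st['opening'],st['eef_pos'],st['contact_force'],st['wrist_torque'],R.from_quat(st['tcp_rot']).as_matrix().round(4))
crop('s6',170,70,290,190,6,'s6c')
c=ld('s6')
g=st['eef_pos']+[0,0,.0146]
Y=R.from_euler('z',.0502)
loc=np.array([[1.6,-85,-93],[1.6,85,-93],[-1.6,85,-93]])/1000
print(proj(c,Y.apply(loc)+g).round(2).tolist())
E
```

```text
0.10853455990169233 [ 0.50013619 -0.20431961  0.21665998] [-0.01010535  0.40565112 -2.70961051] [0.00747037 0.01023517 0.02652182] [[-5.010e-02  9.987e-01  4.000e-04]
 [ 9.987e-01  5.010e-02  6.000e-04]
 [ 5.000e-04  5.000e-04 -1.000e+00]]
[[221.08, 118.64], [257.27, 157.4], [258.63, 156.91]]
```

View pics/s6c.png

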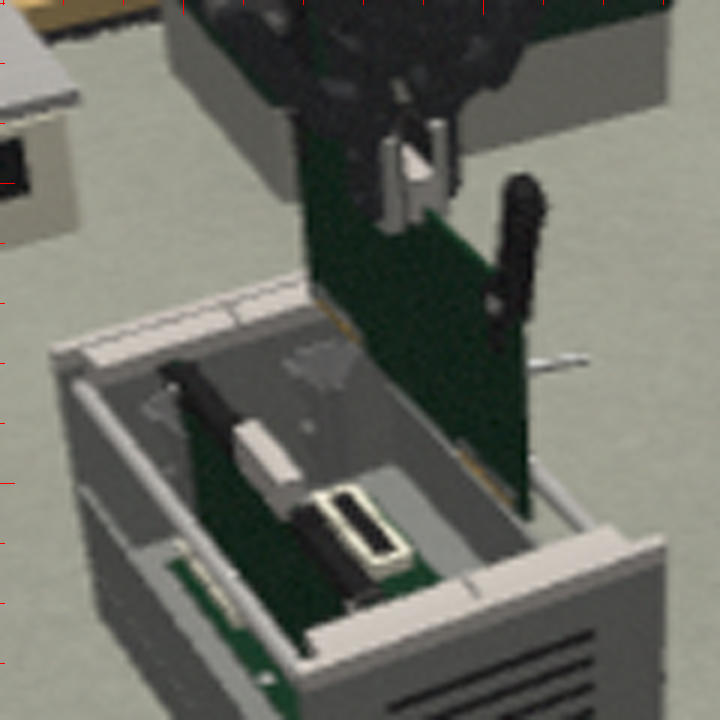

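```bash
python3 - <<'E'
from h import *
crop('s6',195,105,265,170,11,'s6d')
f=ld('s6')['frame'].astype(int); g=f.sum(2)//3
print('far', 'cols 204..228')
for v in range(110,130): print(v,g[v,204:229])
print('near cols 240..262')
for v in range(150,172): print(v,g[v,238:266])
E
```

```text
far cols 204..228
110 [152 155 154 154 157 154 156 155 152 152 154 152 151 150 152 150 102  41
  27  24  26  26  27  24  27]
111 [156 155 156 158 155 154 155 156 156 156 156 154 155 154 152 152 114  56
  23  24  25  24  24  24  24]
112 [155 155 155 155 156 155 156 155 154 155 153 154 153 153 150 153 115  58
  30  27  25  28  24  26  25]
113 [155 154 154 153 154 154 154 156 153 151 153 152 151 152 153 153 114  59
  23  23  25  29  26  30  28]
114 [152 153 153 153 156 156 157 156 156 154 153 156 155 156 156 153 133  76
  26  26  27  21  26  23  27]
115 [155 156 155 155 155 155 154 153 154 155 153 153 155 156 169 182 162  95
  22  27  25  25  24  28  28]
116 [158 157 156 156 152 153 155 156 156 153 160 170 184 190 192 178 157  92
  30  32  27  30  25  28  27]
117 [160 159 156 156 156 155 157 169 175 186 192 193 164 150 151 165 189 122
  68  53  27  27  25  23  31]
118 [157 159 159 157 169 180 189 191 191 164 163 157 181 194 197 197 197 122
  71  78  52  24  25  25  21]
119 [172 176 186 190 190 176 156 164 156 183 195 196 197 195 196 194 193 145
  84  77  65  40  30  28  25]
120 [191 190
[... 2969 characters left out ...]
 47  39  47  86 137 162 167 153 181 198 197 198 196 195 197 196
 194 194 194 194 195 193 191 175 154 120]
167 [ 40  48  56  61 109 177 195 199 199 156 140 182 198 197 197 195 194 193
 195 194 194 193 191 162 118 104 104 106]
168 [ 61 111 148 184 196 199 198 198 197 198 154 158 186 194 194 193 194 195
 191 191 161 132 110 101 104 104 105 104]
169 [177 196 196 198 198 200 197 197 198 196 179 156 182 193 191 192 192 163
 146 121 104 104 104 104 102 102  95  78]
170 [199 199 198 197 198 198 197 196 193 193 194 193 192 192 163 146 120 105
 104 104 104 103 102  95  82  75  73  74]
171 [198 198 197 195 194 194 193 195 193 192 192 176 153 119 103 104 103 103
 102 102  93  88  78  75  73  73  74  73]
```

View pics/s6d.png

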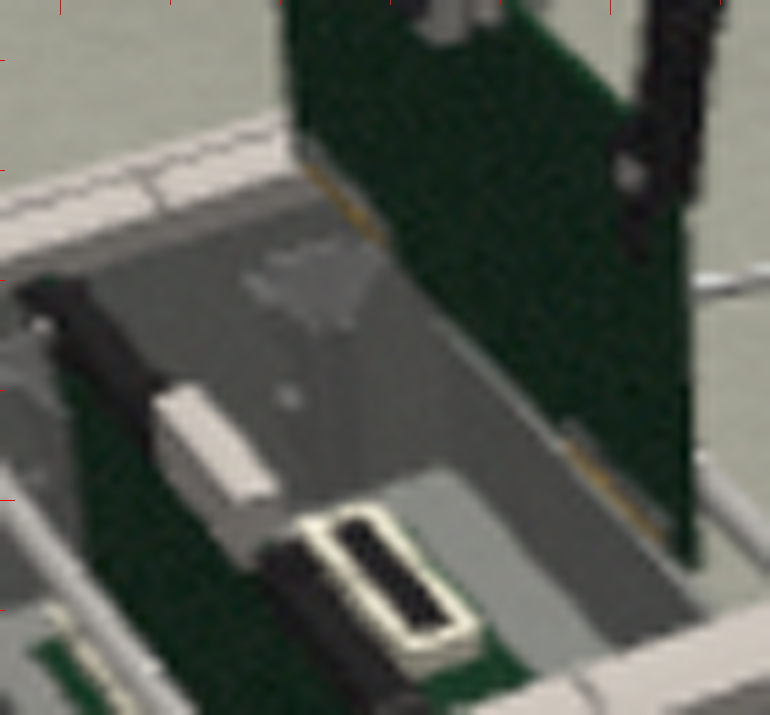

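```bash
python3 - <<'E'
from h import *
c=ld('s6')
a=atz(c,(209.3,123.7),.130);b=atz(c,(247.0,165.2),.130);d=b-a
print('marks',a,b,'mid',(a+b)/2,'len',np.linalg.norm(d),'yaw',np.arctan2(-d[0],d[1]))
for zr in (.130,):
  mid=(a+b)/2
z=.21666+.0146-.093
l=atz(c,(220.75,118.5),z);r=atz(c,(256.8,156.1),z);e=r-l
print('card',l,r,(l+r)/2,np.linalg.norm(e),np.arctan2(-e[0],e[1]))
yaw=np.arctan2(-d[0],d[1])
Y=R.from_euler('z',yaw)
print('card mid (+x face) in tester frame',Y.inv().apply((l+r)/2-mid))
print('with yaw .05',R.from_euler('z',.05).inv().apply((l+r)/2-mid))
E
```

```text
marks [ 0.53371731 -0.29449943  0.13      ] [ 0.52306389 -0.11555492  0.13      ] mid [ 0.5283906  -0.20502718  0.13      ] len 0.17926135482724836 yaw 0.059464597282609284
card [ 0.50642886 -0.29004085  0.13826   ] [ 0.49637791 -0.12375147  0.13826   ] [ 0.50140339 -0.20689616  0.13826   ] 0.16659284985793388 0.0603690942363549
card mid (+x face) in tester frame [-0.02705059 -0.00026184  0.00826   ]
with yaw .05 [-0.0270469  -0.00051785  0.00826   ]
```

Emit:
arm_command:
  steps:
    - [[0,0,-0.004],[0.0004,-0.0013,0.005],-1]
    - [[0,0,-0.004],[0.0004,-0.0013,0.012],-1]
    - [[0,0,-0.004],[0.0004,-0.0013,0.02],-1]
    - [[0,0,-0.004],[0.0004,-0.0013,0.026],-1]
    - [[0,0,-0.004],[0.0004,-0.0013,0.026],-1]

```text
time: 8.55
eef_pos: [0.4984, -0.2037, 0.1896]
tcp_rot: [0.688, 0.726, 0.0, -0.001]
contact_force: [-0.3, -1.1, -2.1]
opening: 0.106
```

```bash
cat >> h.py <<'E'
def show():
    st=get_state(); T=R.from_quat(st['tcp_rot']).as_matrix()
    print('t',round(st['time'],2),'op',round(st['opening'],3),'p',st['eef_pos'].round(4),'F',st['contact_force'].round(2),'M',st['wrist_torque'].round(3),'yaw',round(float(np.arctan2(T[1,1],T[0,1])),4),'z',T[:,2].round(4),'foot',round(st['eef_pos'][2]+.0146-.093,4))
    return st
E
python3 - <<'E'
from h import *
show(); snap('scene','s7'); crop('s7',170,70,290,190,6.5,'s7c')
E
```

```text
t 8.55 op 0.106 p [ 0.4984 -0.2037  0.1896] F [-0.25 -1.05 -2.05] M [0.005 0.027 0.005] yaw 0.0541 z [-0.0011  0.0016 -1.    ] foot 0.1112
```

View pics/s7c.png

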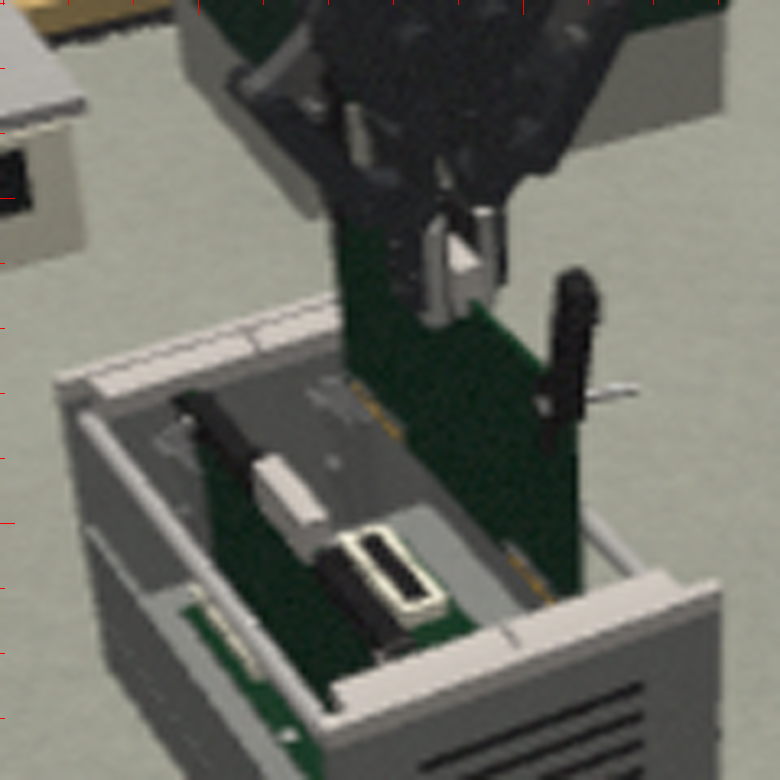

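Emit:
arm_command:
  steps:
    - [[0,0,0],[0,0,0.002],-1]
    - [[0,0,0],[0,0,0.004],-1]
    - [[0,0,0],[0,0,0.006],-1]
    - [[0,0,0],[0,0,0.008],-1]
    - [[0,0,0],[0,0,0.008],-1]

```text
time: 9.22
eef_pos: [0.4986, -0.2038, 0.182]
tcp_rot: [0.688, 0.726, 0.0, -0.001]
contact_force: [-0.5, 0.4, -2.1]
opening: 0.109
```

```bash
python3 -c "
from h import *
show()"
```

```text
t 9.22 op 0.109 p [ 0.4986 -0.2038  0.182 ] F [-0.5   0.38 -2.13] M [ 0.001 -0.002  0.028] yaw 0.0541 z [-6.0e-04  1.3e-03 -1.0e+00] foot 0.1036
```

Foot at 103.6 mm with no contact, so it is inside the flare. Continuing down.

Emit:
arm_command:
  steps:
    - [[0,0,0],[0,0,0.002],-1]
    - [[0,0,0],[0,0,0.004],-1]
    - [[0,0,0],[0,0,0.006],-1]
    - [[0,0,0],[0,0,0.008],-1]
    - [[0,0,0],[0,0,0.01],-1]
    - [[0,0,0],[0,0,0.01],-1]

```text
time: 9.98
eef_pos: [0.4987, -0.2037, 0.1718]
tcp_rot: [0.688, 0.726, 0.0, -0.001]
contact_force: [1.0, -0.3, -3.1]
opening: 0.113
```

```bash
python3 -c "
from h import *
show()"
```

```text
t 9.97 op 0.113 p [ 0.4987 -0.2037  0.1718] F [ 1.03 -0.3  -3.13] M [-0.021 -0.195 -0.043] yaw 0.0537 z [-2.0e-04  1.4e-03 -1.0e+00] foot 0.0934
```

Emit:
arm_command:
  steps:
    - [[0,0,0],[0,0.0007,0],-1]
    - [[0,0,0],[0,0.0007,0.002],-1]
    - [[0,0,0],[0,0.0007,0.004],-1]
    - [[0,0,0],[0,0.0007,0.006],-1]
    - [[0,0,0],[0,0.0007,0.006],-1]

```text
time: 10.6
eef_pos: [0.4992, -0.2036, 0.1654]
tcp_rot: [0.688, 0.726, 0.0, -0.001]
contact_force: [0.0, 0.1, -2.9]
opening: 0.111
```

```bash
python3 -c "
from h import *
show()"
```

```text
t 10.6 op 0.111 p [ 0.4992 -0.2036  0.1654] F [ 0.02  0.09 -2.87] M [ 0.046  0.131 -0.068] yaw 0.0538 z [-7.0e-04  1.8e-03 -1.0e+00] foot 0.087
```

Emit:
arm_command:
  steps:
    - [[0,0,0.001],[0,-0.0003,0.002],-1]
    - [[0,0,0.001],[0,-0.0003,0.004],-1]
    - [[0,0,0.001],[0,-0.0003,0.006],-1]
    - [[0,0,0.001],[0,-0.0003,0.008],-1]
    - [[0,0,0.001],[0,-0.0003,0.01],-1]
    - [[0,0,0.001],[0,-0.0003,0.01],-1]

```text
time: 11.35
eef_pos: [0.4988, -0.2035, 0.1552]
tcp_rot: [0.688, 0.725, 0.0, -0.001]
contact_force: [0.5, 0.8, -2.9]
opening: 0.106
```

```bash
python3 -c "
from h import *
show()"
```

```text
t 11.35 op 0.106 p [ 0.4988 -0.2035  0.1552] F [ 0.54  0.84 -2.88] M [-0.012 -0.078 -0.031] yaw 0.0527 z [-9.e-04  2.e-03 -1.e+00] foot 0.0768
```

Emit:
arm_command:
  steps:
    - [[0,0,0],[0,0.0002,0.002],-1]
    - [[0,0,0],[0,0.0002,0.004],-1]
    - [[0,0,0],[0,0.0002,0.006],-1]
    - [[0,0,0],[0,0.0002,0.008],-1]
    - [[0,0,0],[0,0.0002,0.01],-1]
    - [[0,0,0],[0,0.0002,0.012],-1]
    - [[0,0,0],[0,0.0002,0.014],-1]
    - [[0,0,0],[0,0.0002,0.014],-1]

```text
time: 12.35
eef_pos: [0.4989, -0.2034, 0.141]
tcp_rot: [0.688, 0.725, 0.0, -0.001]
contact_force: [-0.2, 0.3, -2.1]
opening: 0.108
```

```bash
python3 -c "
from h import *
show()"
```

```text
t 12.35 op 0.108 p [ 0.4989 -0.2034  0.141 ] F [-0.24  0.32 -2.06] M [ 0.05  -0.008  0.017] yaw 0.0527 z [-0.0012  0.0022 -1.    ] foot 0.0626
```

Emit:
arm_command:
  steps:
    - [[0,0,0],[0,0,0.002],-1]
    - [[0,0,0],[0,0,0.004],-1]
    - [[0,0,0],[0,0,0.006],-1]
    - [[0,0,0],[0,0,0.008],-1]
    - [[0,0,0],[0,0,0.01],-1]
    - [[0,0,0],[0,0,0.012],-1]
    - [[0,0,0],[0,0,0.012],-1]

```text
time: 13.22
eef_pos: [0.4989, -0.2034, 0.1288]
tcp_rot: [0.688, 0.725, 0.0, -0.001]
contact_force: [0.3, -1.0, -1.3]
opening: 0.104
```

```bash
python3 -c "
from h import *
show()"
```

```text
t 13.22 op 0.104 p [ 0.4989 -0.2034  0.1288] F [ 0.26 -1.04 -1.3 ] M [ 0.012 -0.017  0.017] yaw 0.0526 z [-0.0013  0.0023 -1.    ] foot 0.0504
```

Emit:
arm_command:
  steps:
    - [[0,0,0],[0,0,0.001],-1]
    - [[0,0,0],[0,0,0.002],-1]
    - [[0,0,0],[0,0,0.003],-1]
    - [[0,0,0],[0,0,0.004],-1]
    - [[0,0,0],[0,0,0.004],-1]

```text
time: 13.85
eef_pos: [0.4989, -0.2033, 0.1247]
tcp_rot: [0.688, 0.725, 0.0, -0.001]
contact_force: [0.0, -0.3, -2.2]
opening: 0.107
```

```bash
python3 -c "
from h import *
show()"
```

```text
t 13.85 op 0.107 p [ 0.4989 -0.2033  0.1247] F [ 0.04 -0.33 -2.23] M [ 0.022 -0.053 -0.049] yaw 0.0525 z [-0.0013  0.0025 -1.    ] foot 0.0463
```

Emit:
arm_command:
  steps:
    - [[0,0,0],[0,0,0.0005],-1]
    - [[0,0,0],[0,0,0.001],-1]
    - [[0,0,0],[0,0,0.001],-1]

```text
time: 14.22
eef_pos: [0.4989, -0.2033, 0.1236]
tcp_rot: [0.688, 0.725, 0.0, -0.001]
contact_force: [0.0, -0.2, -2.0]
opening: 0.11
```

Emit:
arm_command:
  steps:
    - [[0,0,0],[0,0,0.0005],-1]
    - [[0,0,0],[0,0,0.001],-1]
    - [[0,0,0],[0,0,0.001],-1]

```text
time: 14.6
eef_pos: [0.4989, -0.2033, 0.1226]
tcp_rot: [0.688, 0.725, 0.0, -0.001]
contact_force: [-0.2, 1.0, -2.6]
opening: 0.109
```

Emit:
arm_command:
  steps:
    - [[0,0,0],[0,0,0.0005],-1]
    - [[0,0,0],[0,0,0.001],-1]
    - [[0,0,0],[0,0,0.001],-1]

```text
time: 14.98
eef_pos: [0.4989, -0.2032, 0.1215]
tcp_rot: [0.688, 0.725, 0.001, -0.001]
contact_force: [0.2, 0.1, -2.3]
opening: 0.105
```

Emit:
arm_command:
  steps:
    - [[0,0,0],[0,0,0.0005],-1]
    - [[0,0,0],[0,0,0.001],-1]
    - [[0,0,0],[0,0,0.001],-1]

```text
time: 15.35
eef_pos: [0.4989, -0.2032, 0.1206]
tcp_rot: [0.688, 0.725, 0.001, -0.001]
contact_force: [0.0, 1.1, -1.5]
opening: 0.106
```

Emit:
arm_command:
  steps:
    - [[0,0,0],[0,0,0.0005],-1]
    - [[0,0,0],[0,0,0.001],-1]
    - [[0,0,0],[0,0,0.001],-1]

```text
time: 15.72
eef_pos: [0.4991, -0.2031, 0.1203]
tcp_rot: [0.688, 0.725, 0.001, -0.001]
contact_force: [-1.5, 3.2, 4.3]
opening: 0.11
```

```bash
python3 -c "
from h import *
show()"
```

```text
t 15.72 op 0.11 p [ 0.4991 -0.2031  0.1203] F [-1.52  3.2   4.26] M [ 0.359  0.209 -0.062] yaw 0.0524 z [-0.001   0.0028 -1.    ] foot 0.0419
```

Emit:
arm_command:
  steps:
    - [[0,0,0],[0,0,0.0002],-1]
    - [[0,0,0],[0,0,0.0002],-1]

```text
time: 15.98
eef_pos: [0.4992, -0.2031, 0.1203]
tcp_rot: [0.688, 0.725, 0.001, -0.001]
contact_force: [-0.6, 3.4, 2.4]
opening: 0.112
```

```bash
python3 -c "
from h import *
show(); snap('scene','s8'); crop('s8',170,60,300,190,6,'s8c'); show()"
```

```text
t 15.97 op 0.112 p [ 0.4992 -0.2031  0.1203] F [-0.6   3.39  2.43] M [ 0.318  0.245 -0.069] yaw 0.0524 z [-0.001   0.0028 -1.    ] foot 0.0419
t 16.02 op 0.107 p [ 0.4992 -0.2031  0.1203] F [-2.54  1.62  3.04] M [ 0.295  0.239 -0.114] yaw 0.0524 z [-0.001   0.0029 -1.    ] foot 0.0419
```

View pics/s8c.png

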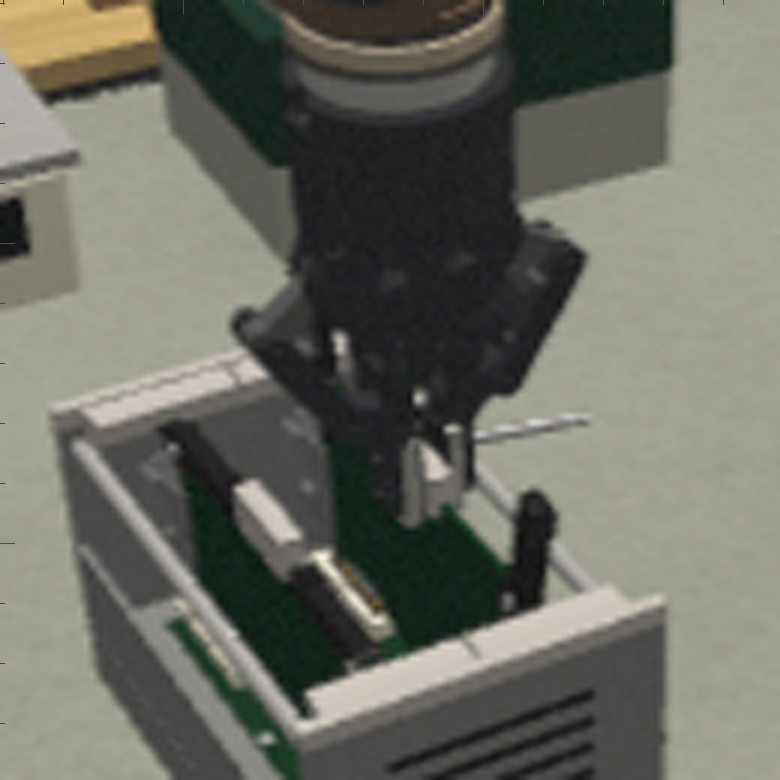

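Emit:
arm_command:
  steps:
    - [[0,0,0],[0.0005,-0.0003,-0.0002],-1]
    - [[0,0,0],[0.0005,-0.0003,-0.0002],-1]

```text
time: 16.27
eef_pos: [0.4989, -0.2029, 0.1203]
tcp_rot: [0.688, 0.725, 0.001, -0.001]
contact_force: [-0.7, 0.2, 0.0]
opening: 0.106
```

```bash
python3 -c "
from h import *
show()"
```

```text
t 16.27 op 0.106 p [ 0.4989 -0.2029  0.1203] F [-0.73  0.23  0.05] M [-0.015  0.042 -0.037] yaw 0.0526 z [-6.0e-04  2.1e-03 -1.0e+00] foot 0.0419
```

Emit:
arm_command:
  steps:
    - [[0,0,0],[0,0,0],-0.7]
    - [[0,0,0],[0,0,0],-0.5]
    - [[0,0,0],[0,0,0],-0.5]
    - [[0,0,0],[0,0,0],-0.5]

```text
time: 16.77
eef_pos: [0.4989, -0.203, 0.1203]
tcp_rot: [0.688, 0.725, 0.001, -0.001]
contact_force: [0.2, -0.0, 0.3]
opening: 0.257
```

```bash
python3 -c "
from h import *
show(); snap('scene','s9'); crop('s9',170,60,300,190,6,'s9c'); crop('s9',215,115,265,170,12,'s9d')"
```

```text
t 16.77 op 0.257 p [ 0.4989 -0.203   0.1203] F [ 0.23 -0.    0.34] M [-0.022  0.048  0.044] yaw 0.0525 z [-5.e-04  2.e-03 -1.e+00] foot 0.0419
```

View pics/s9d.png

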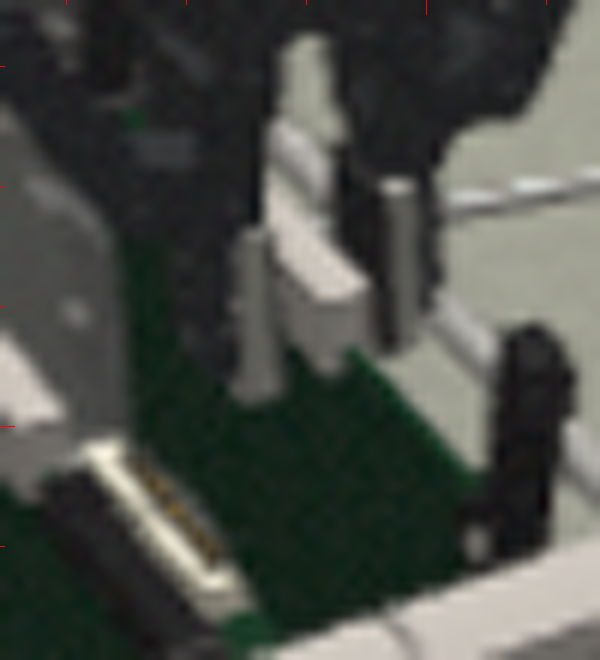

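Emit:
arm_command:
  steps:
    - [[0,0,0],[0,0,-0.01],-0.5]
    - [[0,0,0],[0,0,-0.03],-0.5]
    - [[0,0,0],[0,0,-0.055],-0.6]
    - [[0,0,0],[0,0,-0.08],-1]
    - [[0,0,0],[0,0,-0.11],-1]
    - [[0,0,0],[0,0,-0.13],-1]
    - [[0,0,0],[0,0,-0.13],-1]

```text
time: 17.7
eef_pos: [0.4999, -0.2038, 0.2527]
tcp_rot: [0.688, 0.725, 0.001, 0.001]
contact_force: [-0.2, -0.3, 0.0]
opening: 0.001
```

```bash
python3 -c "
from h import *
show(); snap('scene','s10'); snap('top','t10'); crop('s10',170,80,300,190,6,'s10c'); crop('s10',205,95,265,160,12,'s10d')"
```

```text
t 17.7 op 0.001 p [ 0.4999 -0.2038  0.2527] F [-0.19 -0.3   0.04] M [-0.017 -0.023 -0.036] yaw 0.0526 z [ 3.2e-03 -4.0e-04 -1.0e+00] foot 0.1743
```

View pics/s10d.png

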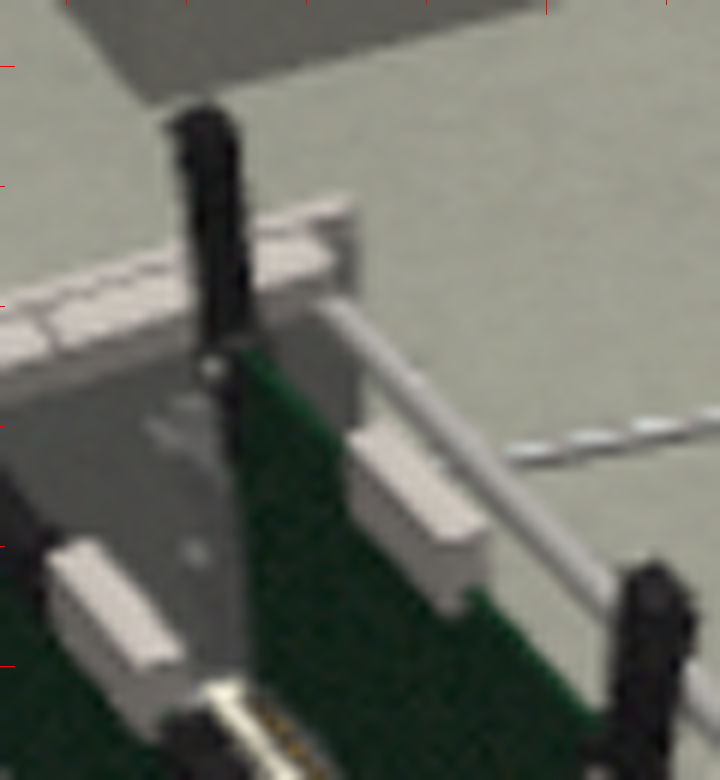

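View pics/s10c.png

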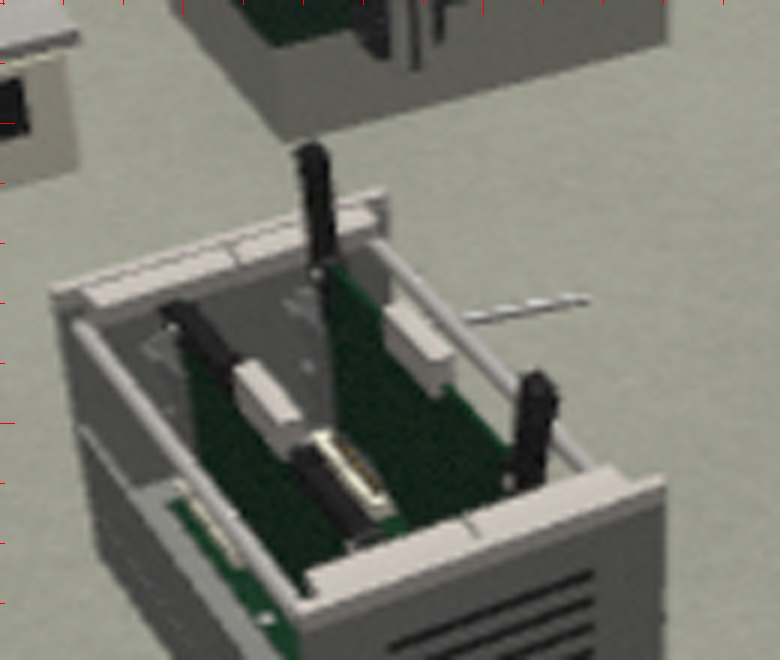

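Emit:
arm_command:
  steps:
    - [[0,0,0],[0.03,-0.001,0],-1]
    - [[0,0,0],[0.06,-0.001,0],-1]
    - [[0,0,0],[0.09,-0.001,0],-1]
    - [[0,0,0],[0.118,-0.001,0.01],-1]
    - [[0,0,0],[0.118,-0.001,0.035],-1]
    - [[0,0,0],[0.118,-0.001,0.06],-1]
    - [[0,0,0],[0.118,-0.001,0.08],-1]
    - [[0,0,0],[0.118,-0.001,0.09],-1]
    - [[0,0,0],[0.118,-0.001,0.09],-1]

```text
time: 18.92
eef_pos: [0.4904, -0.0847, 0.1584]
tcp_rot: [0.688, 0.725, -0.0, -0.003]
contact_force: [-0.1, -0.1, -0.1]
opening: -0.002
```

```bash
python3 -c "
from h import *
show(); snap('scene','s11'); crop('s11',190,60,320,190,6,'s11c')"
```

```text
t 18.93 op -0.002 p [ 0.4904 -0.0847  0.1584] F [-0.14 -0.05 -0.08] M [-0.04   0.022  0.037] yaw 0.0524 z [-0.0044  0.0038 -1.    ] foot 0.08
```

View pics/s11c.png

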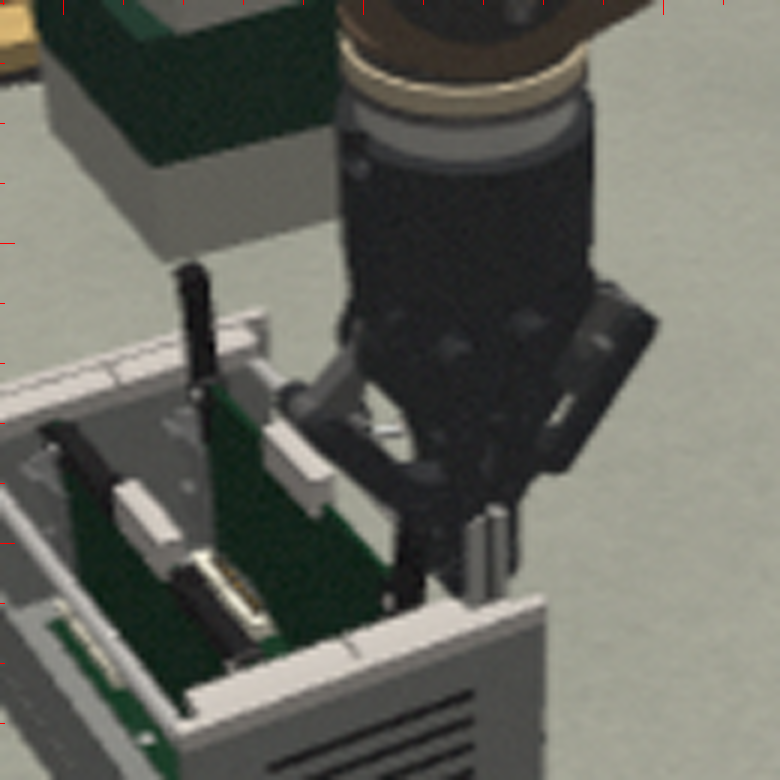

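Emit:
arm_command:
  steps:
    - [[0,0,0],[-0.0085,0.0023,-0.0016],-1]
    - [[0,0,0],[-0.0155,0.0023,-0.0045],-1]
    - [[0,0,0],[-0.0205,0.0023,-0.0065],-1]
    - [[0,0,0],[-0.0245,0.0023,-0.0076],-1]
    - [[0,0,0],[-0.0295,0.0023,-0.0086],-1]
    - [[0,0,0],[-0.035,0.0023,-0.0091],-1]

```text
time: 19.73
eef_pos: [0.4954, -0.1198, 0.1688]
tcp_rot: [0.688, 0.725, 0.001, -0.002]
contact_force: [-0.6, 3.9, 2.0]
opening: 0.0
```

```bash
python3 -c "
from h import *
show(); snap('scene','s12'); crop('s12',190,60,320,190,6,'s12c')"
```

```text
t 19.73 op 0.0 p [ 0.4954 -0.1198  0.1688] F [-0.59  3.93  2.03] M [ 0.618 -0.041 -0.043] yaw 0.0527 z [-0.002   0.0034 -1.    ] foot 0.0904
```

View pics/s12c.png

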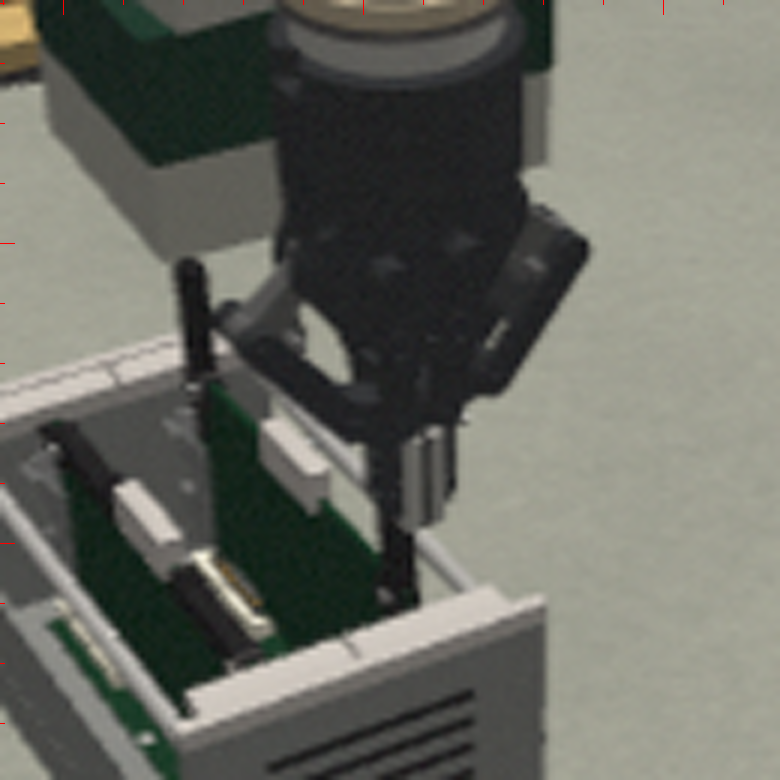

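Emit:
arm_command:
  steps:
    - [[0,0,0],[-0.0048,-0.0008,0.0013],-1]
    - [[0,0,0],[-0.0113,-0.0008,0.0023],-1]
    - [[0,0,0],[-0.0173,-0.0008,0.0043],-1]
    - [[0,0,0],[-0.0233,-0.0008,0.0068],-1]
    - [[0,0,0],[-0.0293,-0.0008,0.0105],-1]
    - [[0,0,0],[-0.0328,-0.0008,0.0138],-1]
    - [[0,0,0],[-0.0328,-0.0008,0.0138],-1]

```text
time: 20.65
eef_pos: [0.4964, -0.1544, 0.1547]
tcp_rot: [0.689, 0.725, -0.0, -0.001]
contact_force: [1.6, 0.6, 0.5]
opening: 0.006
```

```bash
python3 -c "
from h import *
show(); snap('scene','s13'); crop('s13',190,60,320,190,6,'s13c')"
```

```text
t 20.65 op 0.006 p [ 0.4964 -0.1544  0.1547] F [1.61 0.56 0.5 ] M [-0.017 -0.043  0.055] yaw 0.0519 z [-0.0018  0.001  -1.    ] foot 0.0763
```

View pics/s13c.png

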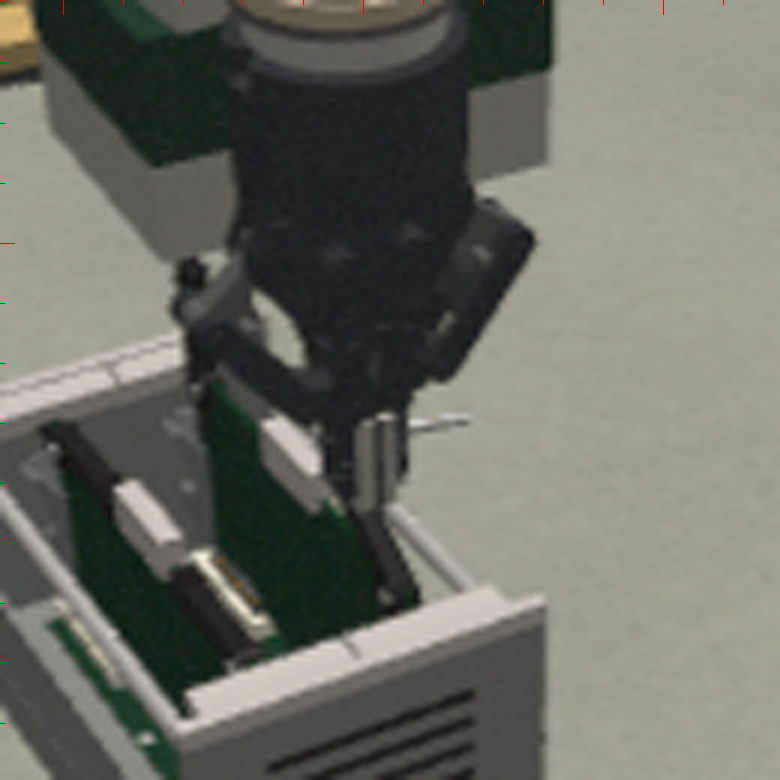

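Emit:
arm_command:
  steps:
    - [[0,0,0],[-0.0027,0,0.0037],-1]
    - [[0,0,0],[-0.0047,0,0.0077],-1]
    - [[0,0,0],[-0.0062,0,0.0117],-1]
    - [[0,0,0],[-0.0075,0,0.0147],-1]

```text
time: 21.2
eef_pos: [0.4969, -0.1616, 0.1408]
tcp_rot: [0.688, 0.725, -0.0, -0.001]
contact_force: [-2.1, 2.2, 10.6]
opening: 0.001
```

```bash
python3 -c "
from h import *
show()"
```

```text
t 21.2 op 0.001 p [ 0.4969 -0.1616  0.1408] F [-2.08  2.17 10.58] M [ 0.297  0.176 -0.069] yaw 0.0522 z [-0.0019  0.0014 -1.    ] foot 0.0624
```

Emit:
arm_command:
  steps:
    - [[0,0,0],[-0.001,0,0.002],-1]
    - [[0,0,0],[-0.0018,0,0.004],-1]
    - [[0,0,0],[-0.0024,0,0.006],-1]
    - [[0,0,0],[-0.003,0,0.008],-1]

```text
time: 21.7
eef_pos: [0.497, -0.1638, 0.1335]
tcp_rot: [0.688, 0.725, 0.0, -0.002]
contact_force: [-2.4, 4.5, 8.6]
opening: 0.001
```

```bash
python3 -c "
from h import *
show()"
```

```text
t 21.7 op 0.001 p [ 0.497  -0.1638  0.1335] F [-2.37  4.5   8.59] M [0.596 0.264 0.002] yaw 0.0522 z [-0.0025  0.0033 -1.    ] foot 0.0551
```

Emit:
arm_command:
  steps:
    - [[0,0,0],[-0.0005,0,0.0015],-1]
    - [[0,0,0],[-0.001,0,0.003],-1]
    - [[0,0,0],[-0.001,0,0.003],-1]

```text
time: 22.08
eef_pos: [0.497, -0.164, 0.1309]
tcp_rot: [0.688, 0.725, 0.001, -0.003]
contact_force: [-0.4, 3.4, 8.3]
opening: 0.003
```

```bash
python3 -c "
from h import *
show()"
```

```text
t 22.07 op 0.003 p [ 0.497  -0.164   0.1309] F [-0.37  3.43  8.27] M [0.575 0.143 0.009] yaw 0.0523 z [-0.003   0.0053 -1.    ] foot 0.0525
```

Emit:
arm_command:
  steps:
    - [[0,0,0],[0,0,0.001],-1]
    - [[0,0,0],[0,0,0.002],-1]
    - [[0,0,0],[0,0,0.002],-1]

```text
time: 22.45
eef_pos: [0.4972, -0.1638, 0.1297]
tcp_rot: [0.688, 0.725, 0.001, -0.003]
contact_force: [-0.3, 2.3, 8.4]
opening: 0.0
```

```bash
python3 -c "
from h import *
show()"
```

```text
t 22.45 op 0.0 p [ 0.4972 -0.1638  0.1297] F [-0.26  2.33  8.42] M [ 0.389  0.152 -0.055] yaw 0.0525 z [-0.0028  0.0057 -1.    ] foot 0.0513
```

Emit:
arm_command:
  steps:
    - [[0,0,0],[0,0,0.001],-1]
    - [[0,0,0],[0,0,0.002],-1]
    - [[0,0,0],[0,0,0.002],-1]

```text
time: 22.82
eef_pos: [0.4976, -0.1636, 0.1293]
tcp_rot: [0.688, 0.726, 0.001, -0.003]
contact_force: [-2.3, 2.4, 12.2]
opening: -0.001
```

```bash
python3 -c "
from h import *
show(); snap('scene','s14'); crop('s14',190,60,320,190,6,'s14c')"
```

```text
t 22.82 op -0.001 p [ 0.4976 -0.1636  0.1293] F [-2.27  2.45 12.19] M [ 0.435  0.431 -0.038] yaw 0.0528 z [-0.0027  0.006  -1.    ] foot 0.0509
```

View pics/s14c.png

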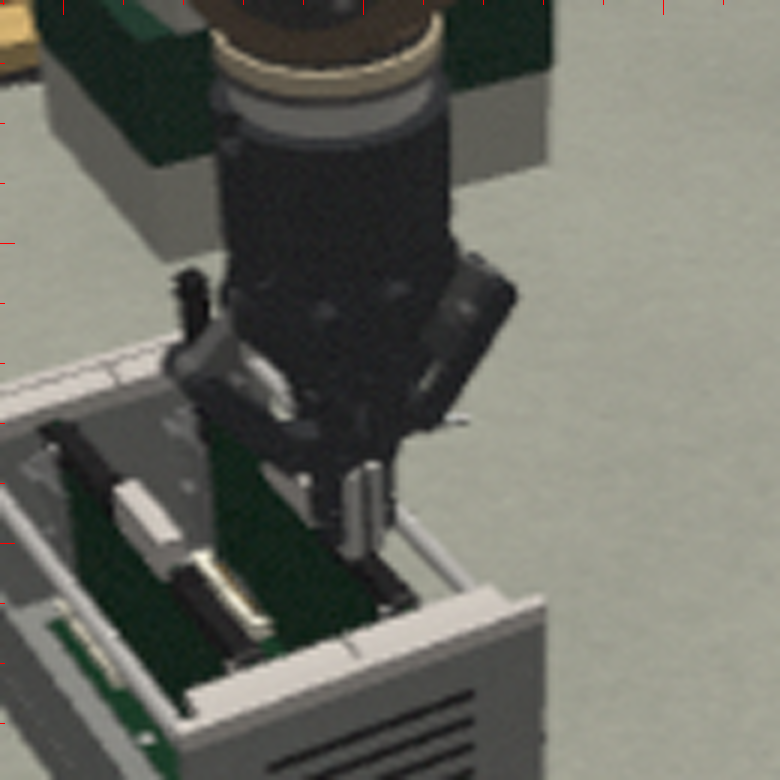

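Emit:
arm_command:
  steps:
    - [[0,0,0],[0,0,0.001],-1]
    - [[0,0,0],[0,0,0.0015],-1]
    - [[0,0,0],[0,0,0.0015],-1]

```text
time: 23.25
eef_pos: [0.4977, -0.1636, 0.1294]
tcp_rot: [0.688, 0.726, 0.001, -0.003]
contact_force: [-1.9, 2.5, 11.5]
opening: 0.001
```

```bash
python3 -c "
from h import *
show()"
```

```text
t 23.25 op 0.001 p [ 0.4977 -0.1636  0.1294] F [-1.85  2.51 11.48] M [0.325 0.477 0.033] yaw 0.0533 z [-0.003   0.0061 -1.    ] foot 0.051
```

Emit:
arm_command:
  steps:
    - [[0,0,0],[0,0,-0.02],-1]
    - [[0,0,0],[0,0,-0.05],-1]
    - [[0,0,0],[0,-0.001,-0.08],-1]
    - [[0,0,0],[-0.02,-0.001,-0.1],-1]
    - [[0,0,0],[-0.06,-0.001,-0.1],-1]
    - [[0,0,0],[-0.1,-0.001,-0.1],-1]
    - [[0,0,0],[-0.14,-0.001,-0.1],-1]
    - [[0,0,0],[-0.161,-0.001,-0.1],-1]
    - [[0,0,0],[-0.161,-0.001,-0.1],-1]

```text
time: 24.38
eef_pos: [0.505, -0.3255, 0.2271]
tcp_rot: [0.689, 0.725, 0.001, -0.004]
contact_force: [-0.6, -0.2, 0.4]
opening: 0.001
```

```bash
python3 -c "
from h import *
show(); snap('scene','s15'); snap('top','t15'); crop('s15',180,70,310,190,6,'s15c')"
```

```text
t 24.38 op 0.001 p [ 0.505  -0.3255  0.2271] F [-0.57 -0.23  0.44] M [ 0.024 -0.026 -0.013] yaw 0.0517 z [-0.0048  0.0078 -1.    ] foot 0.1487
```

View pics/s15c.png

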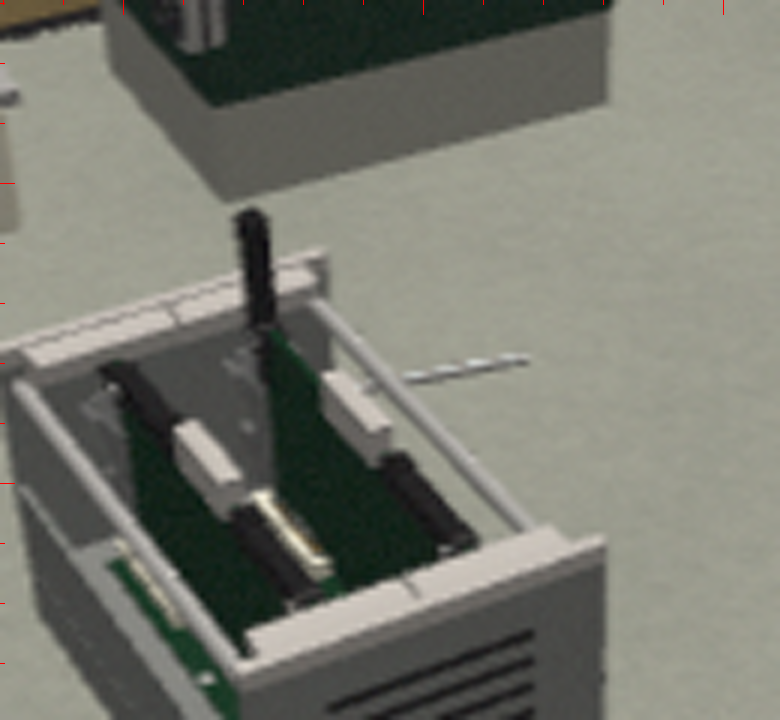

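Emit:
arm_command:
  steps:
    - [[-0.004,-0.008,0],[0,0,0.02],-1]
    - [[-0.004,-0.008,0],[0,0,0.045],-1]
    - [[-0.004,-0.008,0],[0,0,0.067],-1]
    - [[-0.004,-0.008,0],[0,0,0.067],-1]

```text
time: 24.98
eef_pos: [0.5041, -0.3209, 0.1584]
tcp_rot: [0.687, 0.726, 0.0, -0.002]
contact_force: [0.0, 0.3, 0.2]
opening: -0.001
```

```bash
python3 -c "
from h import *
show(); snap('scene','s16'); crop('s16',180,70,310,190,6,'s16c')"
```

```text
t 24.98 op -0.001 p [ 0.5041 -0.3209  0.1584] F [0.01 0.26 0.25] M [ 0.    -0.036 -0.011] yaw 0.0553 z [-0.0035  0.0034 -1.    ] foot 0.08
```

View pics/s16c.png

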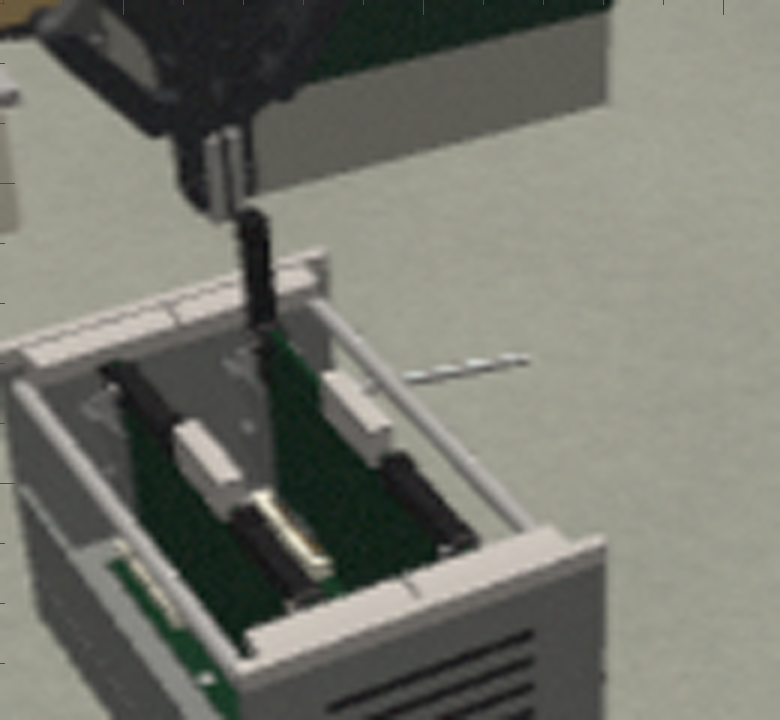

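Emit:
arm_command:
  steps:
    - [[0,0,0],[0.0041,0.001,-0.0016],-1]
    - [[0,0,0],[0.0111,0.001,-0.0045],-1]
    - [[0,0,0],[0.0161,0.001,-0.0066],-1]
    - [[0,0,0],[0.0201,0.001,-0.0076],-1]
    - [[0,0,0],[0.0251,0.001,-0.0086],-1]
    - [[0,0,0],[0.0306,0.001,-0.0091],-1]

```text
time: 25.78
eef_pos: [0.5044, -0.2917, 0.1699]
tcp_rot: [0.687, 0.726, -0.0, 0.0]
contact_force: [0.3, -3.1, 0.6]
opening: 0.001
```

```bash
python3 -c "
from h import *
show(); snap('scene','s17'); crop('s17',180,70,310,190,6,'s17c')"
```

```text
t 25.77 op 0.001 p [ 0.5044 -0.2917  0.1699] F [ 0.3  -3.14  0.59] M [-0.584 -0.005 -0.034] yaw 0.0548 z [-1.e-04 -4.e-04 -1.e+00] foot 0.0915
```

View pics/s17c.png

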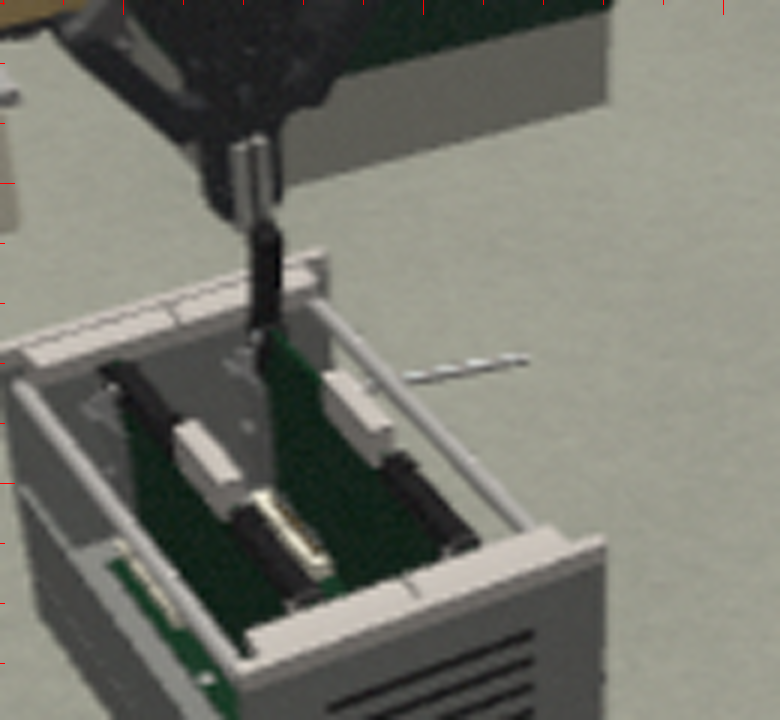

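Emit:
arm_command:
  steps:
    - [[0,0,0],[0.0063,-0.0007,0.0029],-1]
    - [[0,0,0],[0.0128,-0.0007,0.0039],-1]
    - [[0,0,0],[0.0188,-0.0007,0.0059],-1]
    - [[0,0,0],[0.0248,-0.0007,0.0084],-1]
    - [[0,0,0],[0.0308,-0.0007,0.0119],-1]
    - [[0,0,0],[0.0343,-0.0007,0.0149],-1]
    - [[0,0,0],[0.0343,-0.0007,0.0149],-1]

```text
time: 26.7
eef_pos: [0.5014, -0.2557, 0.1541]
tcp_rot: [0.687, 0.726, 0.0, -0.002]
contact_force: [0.6, -0.9, 0.3]
opening: 0.002
```

```bash
python3 -c "
from h import *
show(); snap('scene','s18'); crop('s18',180,70,310,190,6,'s18c')"
```

```text
t 26.7 op 0.002 p [ 0.5014 -0.2557  0.1541] F [ 0.61 -0.91  0.34] M [-0.215  0.012  0.03 ] yaw 0.0552 z [-0.0018  0.0028 -1.    ] foot 0.0757
```

View pics/s18c.png

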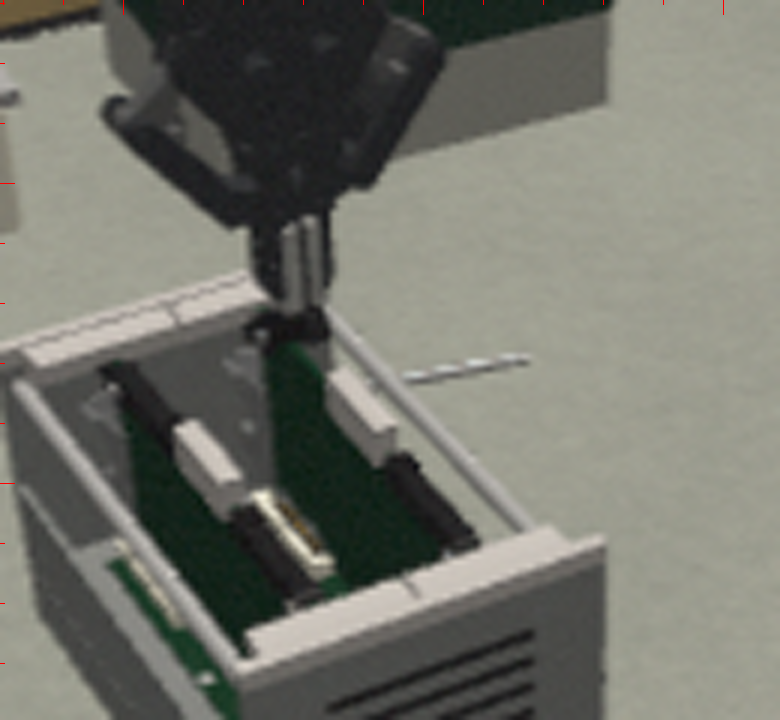

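Emit:
arm_command:
  steps:
    - [[0,0,0],[0.0028,0,0.0031],-1]
    - [[0,0,0],[0.0046,0,0.0071],-1]
    - [[0,0,0],[0.0062,0,0.0111],-1]
    - [[0,0,0],[0.0073,0,0.0141],-1]

```text
time: 27.25
eef_pos: [0.501, -0.2484, 0.14]
tcp_rot: [0.687, 0.726, 0.0, -0.002]
contact_force: [0.8, -3.7, 2.8]
opening: -0.001
```

```bash
python3 -c "
from h import *
show()"
```

```text
t 27.25 op -0.001 p [ 0.501  -0.2484  0.14  ] F [ 0.76 -3.69  2.8 ] M [-0.627 -0.084 -0.007] yaw 0.0551 z [-0.0016  0.0028 -1.    ] foot 0.0616
```

Emit:
arm_command:
  steps:
    - [[0,0,0],[0.0006,0,0.002],-1]
    - [[0,0,0],[0.001,0,0.004],-1]
    - [[0,0,0],[0.0014,0,0.006],-1]
    - [[0,0,0],[0.0017,0,0.008],-1]

```text
time: 27.75
eef_pos: [0.5014, -0.2474, 0.1333]
tcp_rot: [0.687, 0.726, 0.0, -0.001]
contact_force: [-0.9, -4.1, 6.6]
opening: 0.0
```

```bash
python3 -c "
from h import *
show()"
```

```text
t 27.75 op 0.0 p [ 0.5014 -0.2474  0.1333] F [-0.89 -4.13  6.56] M [-0.652  0.177  0.023] yaw 0.0552 z [-4.0e-04  1.1e-03 -1.0e+00] foot 0.0549
```

Emit:
arm_command:
  steps:
    - [[0,0,0],[0.0003,-0.0003,0.0015],-1]
    - [[0,0,0],[0.0005,-0.0003,0.003],-1]
    - [[0,0,0],[0.0005,-0.0003,0.004],-1]
    - [[0,0,0],[0.0005,-0.0003,0.004],-1]

```text
time: 28.25
eef_pos: [0.5016, -0.2474, 0.1304]
tcp_rot: [0.687, 0.726, 0.0, 0.0]
contact_force: [-0.3, -3.0, 6.7]
opening: -0.002
```

```bash
python3 -c "
from h import *
show()"
```

```text
t 28.25 op -0.002 p [ 0.5016 -0.2474  0.1304] F [-0.27 -3.    6.65] M [-0.51   0.077  0.03 ] yaw 0.0553 z [ 7.e-04  0.e+00 -1.e+00] foot 0.052
```

Emit:
arm_command:
  steps:
    - [[0,0,0],[0,-0.0003,0.0015],-1]
    - [[0,0,0],[0,-0.0003,0.003],-1]
    - [[0,0,0],[0,-0.0003,0.003],-1]

```text
time: 28.62
eef_pos: [0.5017, -0.2475, 0.1287]
tcp_rot: [0.687, 0.726, 0.0, 0.001]
contact_force: [-1.6, -1.5, 7.2]
opening: -0.003
```

Emit:
arm_command:
  steps:
    - [[0,0,0],[0,0,0.0015],-1]
    - [[0,0,0],[0,0,0.0025],-1]
    - [[0,0,0],[0,0,0.0025],-1]

```text
time: 29.0
eef_pos: [0.5022, -0.2476, 0.1285]
tcp_rot: [0.687, 0.726, 0.001, 0.001]
contact_force: [-3.1, -0.4, 12.2]
opening: 0.001
```

```bash
python3 -c "
from h import *
show()"
```

```text
t 29.0 op 0.001 p [ 0.5022 -0.2476  0.1285] F [-3.09 -0.45 12.25] M [-0.068  0.443 -0.034] yaw 0.0553 z [ 2.1e-03 -2.0e-04 -1.0e+00] foot 0.0501
```

Emit:
arm_command:
  steps:
    - [[0,0,0],[0,0,-0.02],-1]
    - [[0,0,0],[0,0,-0.05],-1]
    - [[0,0,0],[0.02,-0.001,-0.07],-1]
    - [[0,0,0],[0.05,-0.001,-0.07],-1]
    - [[0,0,0],[0.0835,-0.001,-0.07],-1]
    - [[0,0,0],[0.0835,-0.001,-0.07],-1]

```text
time: 29.75
eef_pos: [0.4952, -0.1611, 0.1968]
tcp_rot: [0.686, 0.727, 0.001, -0.002]
contact_force: [0.0, -0.1, 1.1]
opening: 0.002
```

```bash
python3 -c "
from h import *
show(); snap('scene','s19'); crop('s19',170,80,300,200,6,'s19c')"
```

```text
t 29.75 op 0.002 p [ 0.4952 -0.1611  0.1968] F [ 0.04 -0.08  1.08] M [ 0.006 -0.017 -0.014] yaw 0.0579 z [-0.0013  0.0039 -1.    ] foot 0.1184
```

View pics/s19c.png

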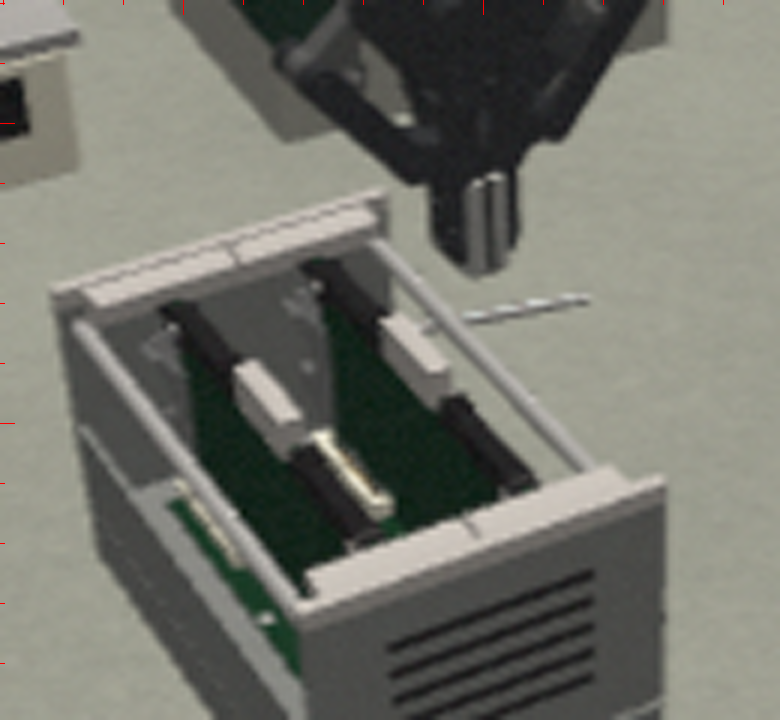

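Emit:
arm_command:
  steps:
    - [[0,0,0],[-0.004,0.0015,0.02],-1]
    - [[0,0,0],[-0.004,0.0015,0.045],-1]
    - [[0,0,0],[-0.004,0.0015,0.058],-1]
    - [[0,0,0],[-0.004,0.0015,0.063],-1]
    - [[0,0,0],[-0.004,0.0015,0.065],-1]

```text
time: 30.42
eef_pos: [0.4975, -0.1665, 0.1323]
tcp_rot: [0.687, 0.727, 0.001, -0.001]
contact_force: [0.5, -1.1, 0.1]
opening: -0.002
```

```bash
python3 -c "
from h import *
show()"
```

```text
t 30.43 op -0.002 p [ 0.4975 -0.1665  0.1323] F [ 0.48 -1.08  0.09] M [ 0.008 -0.009  0.042] yaw 0.0567 z [-3.0e-04  2.6e-03 -1.0e+00] foot 0.0539
```

Emit:
arm_command:
  steps:
    - [[0,0,0],[0.0015,0,0.0015],-1]
    - [[0,0,0],[0.0015,0,0.003],-1]
    - [[0,0,0],[0.0015,0,0.004],-1]
    - [[0,0,0],[0.0015,0,0.004],-1]

```text
time: 30.92
eef_pos: [0.4977, -0.165, 0.1288]
tcp_rot: [0.687, 0.727, 0.001, -0.001]
contact_force: [0.0, 1.3, 1.8]
opening: 0.001
```

```bash
python3 -c "
from h import *
show()"
```

```text
t 30.93 op 0.001 p [ 0.4977 -0.165   0.1288] F [0.02 1.34 1.82] M [0.12  0.082 0.042] yaw 0.0567 z [ 4.0e-04  2.3e-03 -1.0e+00] foot 0.0504
```

Emit:
arm_command:
  steps:
    - [[0,0,0],[0,0,0.0015],-1]
    - [[0,0,0],[0,0,0.0025],-1]
    - [[0,0,0],[0,0,0.0025],-1]

```text
time: 31.3
eef_pos: [0.4984, -0.1651, 0.1286]
tcp_rot: [0.687, 0.727, 0.001, -0.0]
contact_force: [-2.3, 2.8, 9.4]
opening: 0.002
```

```bash
python3 -c "
from h import *
show()"
```

```text
t 31.3 op 0.002 p [ 0.4984 -0.1651  0.1286] F [-2.29  2.76  9.42] M [ 0.412  0.529 -0.022] yaw 0.0568 z [ 0.0015  0.0022 -1.    ] foot 0.0502
```

Emit:
arm_command:
  steps:
    - [[0,0,0],[0,-0.0005,0.002],-1]
    - [[0,0,0],[0,-0.0005,0.0035],-1]
    - [[0,0,0],[0,-0.0005,0.0035],-1]

```text
time: 31.68
eef_pos: [0.4991, -0.1651, 0.1284]
tcp_rot: [0.687, 0.727, 0.002, 0.0]
contact_force: [-3.8, 4.6, 13.0]
opening: -0.002
```

```bash
python3 -c "
from h import *
show()"
```

```text
t 31.68 op -0.002 p [ 0.4991 -0.1651  0.1284] F [-3.78  4.6  13.01] M [ 0.631  0.698 -0.014] yaw 0.0567 z [ 0.0034  0.0024 -1.    ] foot 0.05
```

Emit:
arm_command:
  steps:
    - [[0,0,0],[0,0,-0.01],-1]
    - [[0,0,0],[0,-0.001,-0.03],-1]
    - [[0,0,0],[-0.02,-0.002,-0.05],-1]
    - [[0,0,0],[-0.05,-0.002,-0.05],-1]
    - [[0,0,0],[-0.0815,-0.002,-0.05],-1]
    - [[0,0,0],[-0.0815,-0.002,-0.05],-1]

```text
time: 32.42
eef_pos: [0.5015, -0.2484, 0.1782]
tcp_rot: [0.688, 0.726, 0.002, 0.001]
contact_force: [0.6, 0.3, -0.0]
opening: 0.003
```

```bash
python3 -c "
from h import *
show()"
```

```text
t 32.42 op 0.003 p [ 0.5015 -0.2484  0.1782] F [ 0.61  0.31 -0.01] M [0.052 0.035 0.009] yaw 0.0542 z [ 0.0037  0.002  -1.    ] foot 0.0998
```

Emit:
arm_command:
  steps:
    - [[0,0,0],[0.003,0,0.02],-1]
    - [[0,0,0],[0.003,0,0.038],-1]
    - [[0,0,0],[0.003,0,0.045],-1]
    - [[0,0,0],[0.003,0,0.049],-1]
    - [[0,0,0],[0.003,0,0.051],-1]
    - [[0,0,0],[0.003,0,0.052],-1]
    - [[0,0,0],[0.003,0,0.052],-1]

```text
time: 33.3
eef_pos: [0.502, -0.2449, 0.1286]
tcp_rot: [0.688, 0.726, 0.002, 0.0]
contact_force: [-4.0, 4.1, 8.4]
opening: 0.001
```

```bash
python3 -c "
from h import *
show()"
```

```text
t 33.3 op 0.001 p [ 0.502  -0.2449  0.1286] F [-4.04  4.07  8.45] M [0.73  0.601 0.029] yaw 0.0544 z [ 0.0039  0.0029 -1.    ] foot 0.0502
```

Emit:
arm_command:
  steps:
    - [[0,0,0],[-0.0005,-0.0005,0.002],-1]
    - [[0,0,0],[-0.0005,-0.0005,0.003],-1]
    - [[0,0,0],[-0.0005,-0.0005,0.003],-1]

```text
time: 33.67
eef_pos: [0.5021, -0.2449, 0.1285]
tcp_rot: [0.688, 0.726, 0.003, 0.0]
contact_force: [-4.2, 4.8, 10.4]
opening: -0.001
```

Emit:
arm_command:
  steps:
    - [[0,0,0],[0,0,-0.01],-1]
    - [[0,0,0],[0,0,-0.03],-1]
    - [[0,0,0],[0,0,-0.06],-1]
    - [[0,0,0],[0,0,-0.1],-1]
    - [[0,0,0],[0,0,-0.13],-1]
    - [[0,0,0],[-0.05,0,-0.15],-1]
    - [[0,0,0],[-0.1,0,-0.15],-1]
    - [[0,0,0],[-0.14,0,-0.15],-1]
    - [[0,0,0],[-0.14,0,-0.15],-1]

```text
time: 34.8
eef_pos: [0.5087, -0.388, 0.2781]
tcp_rot: [0.689, 0.725, 0.003, 0.001]
contact_force: [1.1, 0.4, 0.1]
opening: 0.001
```

```bash
python3 -c "
from h import *
show(); snap('scene','s20'); snap('top','t20'); crop('s20',170,85,295,190,6.3,'s20c'); crop('t20',280,150,410,250,6,'t20c')"
```

```text
t 34.8 op 0.001 p [ 0.5087 -0.388   0.2781] F [1.13 0.44 0.07] M [ 0.019 -0.02  -0.004] yaw 0.0513 z [ 0.0045  0.003  -1.    ] foot 0.1997
```

View pics/s20c.png

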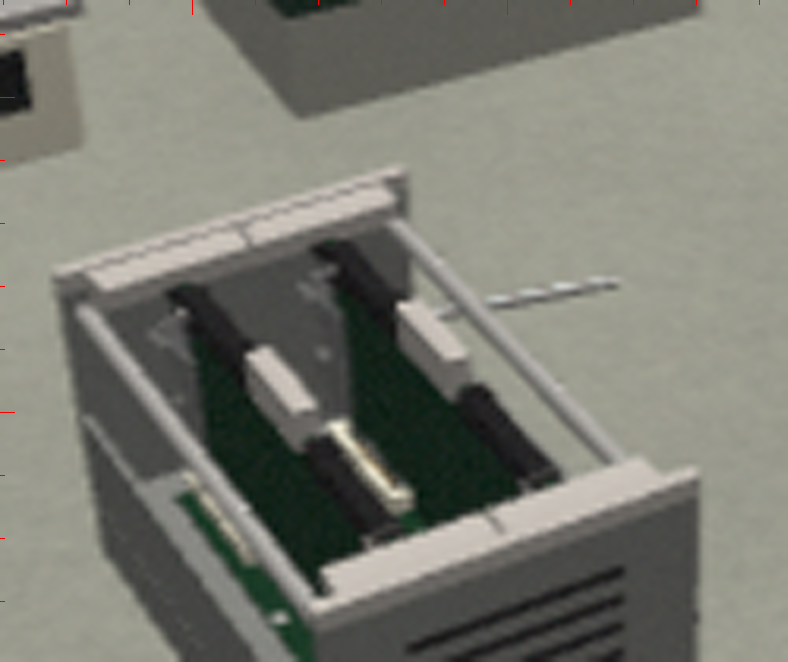

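View pics/t20c.png

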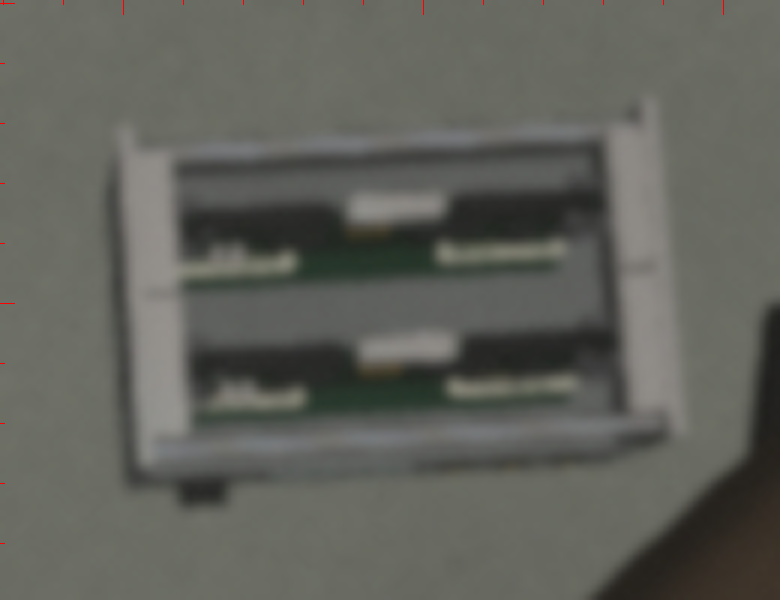

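View pics/s20.png

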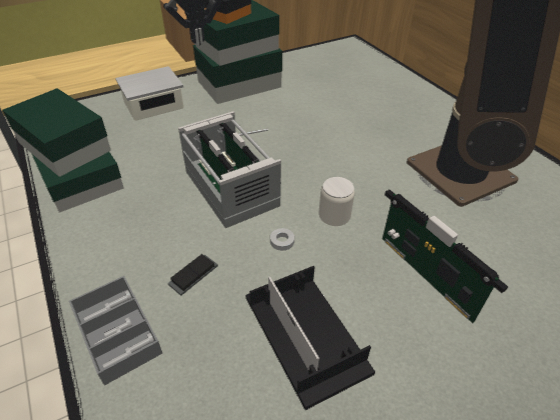

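```bash
python3 -c "
from h import *
print(sign_off())"
```

```text
the job is handed in; nothing more can be done
None
```

The loose card is fully seated in the tester's empty (near) bay, chips facing the same way as its neighbour. Both ejector levers are closed flat. I handed the job in at about 35 s.

**What I did:** I lifted the card from the stand by its grip bar and lowered it down the guides, correcting small sideways forces of about 2–3 N on the way. At an estimated 42 mm foot height I felt it meet the connectors (about 6 N upward), so I eased off, let go and lifted clear. Then I swung in the left lever and the right lever with the shut fingers, and pressed each once more.

**Last checks:**
- **Levers:** both pads stopped hard at the same height, a tool reading of 128.5 mm against 129 mm expected for closed. The force at each stop was 10–13 N.
- **Pictures:** from both cameras the new card and levers look the same as the seated card's. The stand's other plate, the larger decoy card, the bearing, the brake pad and the oil filter look unmoved. I did not compare the screwdriver closely.
- **Robot:** the arm stands clear, touching nothing.

**What disagreed:**
- **Yaw:** the scene camera put the tester's yaw at about 0.059 rad, while the card went in at about 0.053 rad on the robot's own reading.
- **Tilt and length:** one picture of the held card suggested a tilt of up to 0.02 rad and a length 3 mm too short. I took this as pixel-reading error, because the insertion and lever forces stayed low.

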